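# Pack away the texture plates and zero the turns counter

## Task

The rolling job is finished: turn the turns counter's knob all the way back to its zero stop, and slide every brass plate from the wooden stand upright into a slot of its own in the tote, right down to the floor. Then swing both bail arms in over the tote and set the tray with the bridge handle level on them, lined up with the tote and centred to within a centimetre or so. Do not knock over the flux bottle.

Things in the scene. Friction and masses are not known exactly. Their poses are not given: they have to be found in the camera images.
- plate_0: brass texture plate, a slab 90 (own x) x 8 (own y, thickness) x 70 mm (own z, height), 0.16 kg; origin at the centre of its lower edge. Starts upright in a slot of the wooden stand, its upper 48 mm free to pinch across the thickness. Two or three plates are present, all alike
- plate_1: brass texture plate, a slab 90 (own x) x 8 (own y, thickness) x 70 mm (own z, height), 0.16 kg; origin at the centre of its lower edge. Starts upright in a slot of the wooden stand, its upper 48 mm free to pinch across the thickness. Two or three plates are present, all alike
- plate_2: brass texture plate, a slab 90 (own x) x 8 (own y, thickness) x 70 mm (own z, height), 0.16 kg; origin at the centre of its lower edge. Starts upright in a slot of the wooden stand, its upper 48 mm free to pinch across the thickness. Two or three plates are present, all alike
- plate_stand: fixed wooden stand 104 (x) x 140 (y) x 30 mm; origin at the centre of its underside; three slots for plates, 12 mm wide, at own y = -42, 0, +42 mm, their floor 8 mm above the bench
- tote: fixed grey open tote 112 (own x) x 190 (own y) mm, rim 96 mm high; origin at the centre of its underside. Black ribs (35 mm high, upper edges rounded 5 mm) along both long walls, 74 mm apart, form three slots; a plate stands with its thickness along the tote's y and its 90 mm along x (104 mm inside). Bail arms swung in have their top 106 mm high: the tray stands on them
- slot_left (a point): left slot of the tote: centre of the slot at the floor (5 mm above the tote's underside), axes as the tote's; own y = 40 mm; slot 11 mm wide in y, for an 8 mm plate
- slot_middle (a point): middle slot of the tote: centre of the slot at the floor (5 mm above the tote's underside), axes as the tote's; own y = 0 mm; slot 11 mm wide in y, for an 8 mm plate
- slot_right (a point): right slot of the tote: centre of the slot at the floor (5 mm above the tote's underside), axes as the tote's; own y = -40 mm; slot 11 mm wide in y, for an 8 mm plate
- bail_left (a joint): hinge of the left bail arm: U of 8 mm wire, 124 mm wide, 45 mm arms, pivoted at the tote's y = +90, height 102 mm. 0 rad: swung in, level across the opening on its stop, bar at tote y = +45 mm; grows as it is raised and swung outwards; 2.3 rad: fully out on its stop, 42 degrees past upright. Swings freely, lightly damped: falls to the nearer stop by its weight
- bail_right (a joint): hinge of the right bail arm: U of 8 mm wire, 124 mm wide, 45 mm arms, pivoted at the tote's y = -90, height 102 mm. 0 rad: swung in, level across the opening on its stop, bar at tote y = -45 mm; grows as it is raised and swung outwards; 2.3 rad: fully out on its stop, 42 degrees past upright. Swings freely, lightly damped: falls to the nearer stop by its weight
- bail_left_bar (a point): middle of the round 8 mm cross bar of the left bail arm, where it can be pinched from above; own x along the bar
- bail_right_bar (a point): middle of the round 8 mm cross bar of the right bail arm, where it can be pinched from above; own x along the bar
- tray: loose open plywood tray 96 (own x) x 140 (own y) x 28 mm, 0.25 kg, with a bridge handle lengthwise over its middle; origin at the centre of its underside. Stacked, its y axis lies along the tote's y (either way round) and its underside is 106 mm above the tote's underside
- tray_handle (a point): middle of the tray's handle, a round steel bar 10 mm thick along the tray's y, 70 mm above its underside; pinch it from above across x
- counter: fixed turns counter, grey housing 90 x 90 x 36 mm with a white dial on top; origin at the centre of its underside. At zero the pointer points along its own -x, next to a small stop pin; the scale runs clockwise from there
- reset_knob (a joint): reset knob of the counter, vertical axis in the middle of the dial; 0 rad = at the zero stop; grows clockwise seen from above (range 0 to 4.7), so it is zeroed by turning it counter-clockwise. Stiff to about 0.04 N m, stays where it is left
- knob_grip (a point): grip point of the knob on its axis, 61 mm above the bench, in the middle of its upright wing 46 mm long, 13 mm thick and 24 mm high (from 46 to 70 mm above the bench); own x along the wing (the pointer is on the -x side), turns with the knob
- bench_lamp: fixed bench lamp (origin at its foot) whose long head hangs low over the middle of the bench: a box about 95 (x) x 415 (y) x 65 mm, centre 70 mm nearer the robot than the origin, its underside 230 mm and its top 295 mm above the bench; pass in front of it
- flux_bottle: bystander: white plastic bottle with a nozzle, 42 mm across and 94 mm tall, origin at the centre of its underside

How it is judged:
On the way, in this order (a step that is already met when the one before it is completed fails the run):
1. every plate stands in a slot of the tote, right down (z of plate_0 in the frame of tote between 0 and 0.01 m and x of plate_0 in the frame of tote between -0.02 and 0.02 m and y of plate_0 in the frame of tote between -0.055 and 0.055 m and angle between each of plate_0, plate_1, plate_2's own z axis and vertical below 0.15 rad and angle between the y axis of each of plate_0, plate_1, plate_2 and the y axis of tote, either way round below 0.15 rad and z of plate_1 in the frame of tote between 0 and 0.01 m and x of plate_1 in the frame of tote between -0.02 and 0.02 m and y of plate_1 in the frame of tote between -0.055 and 0.055 m and z of plate_2 in the frame of tote between 0 and 0.01 m and x of plate_2 in the frame of tote between -0.02 and 0.02 m and y of plate_2 in the frame of tote between -0.055 and 0.055 m), for 0.2 s.
2. both bail arms are swung in (value of joint each of bail_left, bail_right below 0.12 rad), for 0.2 s.
3. the tray stands on the bail arms (z of tray in the frame of tote between 0.098 and 0.112 m and horizontal distance between tray and tote below 0.02 m and angle between tray's own z axis and vertical below 0.1 rad and angle between the y axis of tray and the y axis of tote, either way round below 0.2 rad), for 0.2 s.
At the end, for the whole second after the job is handed in: Knob within 0.1 rad of its zero stop; every plate present upright (0.15 rad) in a tote slot, lower edge within 5 mm of the floor; both bail arms within 0.12 rad of fully in; tray level (0.1 rad) on them, centred on the tote within 20 mm, lined up within 0.2 rad; all at rest (all of step 1 and all of step 2 and all of step 3 and value of joint reset_knob below 0.1 rad and linear speed of each of plate_0, plate_1, plate_2, tray below 0.03 m/s); the robot touches nothing.
It fails at once if the flux bottle is knocked over (angle between flux_bottle's own z axis and vertical above 0.6 rad).
Of plate_0, plate_1, plate_2 only 2 to 3 are there at a start; the rules pass over those that are not, and their reading is None.
At some moment in a run one of tray may be knocked a few centimetres aside while the robot is not near it.
It also fails if it takes over 210 s, if anything falls off the work surface, if the arm or the gripper's body presses on something with over 40 N, if the wrist force passes 120 N, or if a joint passes its speed limit or range.

## Robot

A 7-joint arm with a two-finger parallel gripper is mounted at the origin on a cart in front of the work surface, level with it; the furniture and walls round the work are solid. World frame = base frame: x ahead of the robot, y to its left, z up, the work surface at z = 0. Lengths are in m, angles in rad, forces in N, time in s.
With the tool pointing down it reaches from about 0.425 to 0.875 m from the base axis. Payload 4.7 kg.
Tool frame: the origin (TCP) lies midway between the tips of the shut fingers; the grasp point (between the pads) lies 19 mm behind it; z points along the fingers, y is the line along which they close (so a half turn about z gives the same grasp; the last joint's range is limited). The gripper opens to 87 mm and grips with 3 to 60 N. Pads are 19 mm wide; open, the fingers measure 117 mm over their backs; the gripper's body (75 mm by 190 mm) begins 51 mm behind the grasp point.
Start: joints at [1.169, 0.321, -0.07, 1.45, 0.023, 1.371, -0.057], TCP at [0.263, -0.595, 0.223] pointing down, gripper open.
Joint ranges: [-2.86, 2.86], [-0.3, 2.09], [-1.38, 1.24], [0.06, 2.45], [-1.56, 4.7], [0.09, 2.05], [-2.69, 2.69]. Speed limits (rad/s): [2.57, 2.57, 3.14, 3.14, 3.14, 3.14, 3.14].

## Interface

Orientations are given as a rotation vector (axis times angle).
In Python, from bench import ctrl, get_image, calibration gives the robot as it stands.
- The arm moves only by the tool apply_moves, never from a script. Its arguments are lists of equal length, an entry for each row: "dp": the shift along the tool's x, y, z in m, a list of three; "twist": the turn, a rotation vector about the tool's x, y, z in rad, a list of three; "fingers": the closure, from 0 (fully open) to 1 (shut). In form: {"dp": [[dx, dy, dz], ...], "twist": [[ax, ay, az], ...], "fingers": [fingers, ...]}. A call has 1 to 10 rows; each row shifts and turns the commanded pose from where the row before left it, along the tool's axes as they then stand; what a row does not reach is not made up. A row lasts 1/10 s, in which the tool goes at most 50 mm and 8.59 degrees, less where a joint would pass 70% of its speed; a pose out of reach is approached as far as the arm can. A call is refused whole if a number of a shift passes 0.05 or a number of a turn 0.15, either way. A call with a gripper value outside its range is refused whole. The fingers move at their own pace and stop on an object; "newtons" is the grip in N (left out, the last holds). Time passes only in rows, so rows that do not move let the fingers close. It gives the time, the measured TCP pose, the force, the opening and the grip force at its end, in the units of the state.
- ctrl.get_state(): the state, without advancing time (a new reading comes with each control period).
- get_image(name): name is "scene" or "top"; returns the picture (384x512x3 uint8, red, green, blue); there is no depth.
- calibration(name): a dict with "fx", "fy", "cx", "cy" (pixels), "eye" and "attitude" of the camera in the world. Camera axes: x right, y up, looking along -z (the intrinsics and any distortion apply to the point x, -y, -z); pixel columns grow to the right and rows downward; lengths in m; the calibration is good to about 2 mm. A picture is of the moment at which its call begins. calibration takes no time and is no camera call.
- ctrl.close_job(): hands the job in; it is judged then, once.
The state is a dict: "time": time; "joint_positions": joint angles; "qd": joint speeds; "joint_torque": joint torques, N m; "position": TCP position; "tool_rot": TCP orientation; "ft_force": force on the tool from outside, world axes, zero at the start; "torque": the same for the moment, N m; "grip_width": opening from 0.0 (shut) to 1.0 (fully open); "grip_force": force on a finger pad.
Only numpy, scipy, OpenCV 4.12 (cv2) and the standard library are available. Lean on these libraries where they do the work, as an engineer would, in place of code of your own. Each camera call takes 0.05 s, during which the arm holds its last target. There are 200 camera calls.

## Working session

There is one attempt and no reset: what is moved stays moved. The work goes in short steps, Python scripts to look and compute and a tool call to move; the robot and the scene stay as the last step left them, time stands still between calls to the robot, and variables do not carry over. Pictures are saved under pics/ and viewed, at most 14 in all, crops included, and the job is handed in when it is done.

Besides the shell and the picture viewer there is one more tool, called after "Emit:" in YAML: its name, and indented under it one key for each argument. apply_moves: Moves the arm, as the interface text tells. Its arguments: {"type":"object","properties":{"dp":{"type":"array"},"twist":{"type":"array"},"fingers":{"type":"array"},"newtons":{"type":"number"}},"required":["dp","twist","fingers"]}

```bash
mkdir -p pics && ls
python3 - <<'E'
from bench import ctrl, get_image, calibration
import cv2
for n in("scene","top"):
    cv2.imwrite(f"pics/{n}0.png",cv2.cvtColor(get_image(n),cv2.COLOR_RGB2BGR)); print(n,calibration(n))
s=ctrl.get_state(); print(s)
E
```

```text
pics
scene {'fx': 484.78242427908873, 'fy': 484.78242427908873, 'cx': 261.83017786327383, 'cy': 190.39013518476605, 'eye': array([0.11296404, 0.80033878, 1.08302954]), 'attitude': array([ 0.27634908, -0.89460715, -2.39054917])}
top {'fx': 362.91604294029173, 'fy': 362.91604294029173, 'cx': 254.8828687216104, 'cy': 196.91388405616996, 'eye': array([0.44233842, 0.07869021, 1.26443317]), 'attitude': array([ 0.10168327, -0.10219249, -1.59308402])}
{'time': 0.1, 'joint_positions': array([ 1.16910652,  0.3217337 , -0.07010743,  1.45153897,  0.02260392,
        1.37077161, -0.05689156]), 'qd': array([-6.69219741e-05, -5.08695141e-04,  1.38610686e-03, -1.68216907e-03,
        4.74004702e-04, -1.34660179e-03,  8.13115919e-04]), 'joint_torque': array([-1.96323722e-04, -4.92570770e+01, -4.05744324e-01, -3.13399601e+01,
       -6.42351061e-02,  3.95778695e-02,  6.94117557e-05]), 'position': array([ 0.26231759, -0.59419426,  0.22158794]), 'tool_rot': array([-3.07235410e+00, -6.48184215e-01,  6.73607379e-04]), 'ft_force': array([0.05949563, 0.09689901, 0.58917372]), 'torque': array([-0.03988968, -0.0031614 , -0.00401657]), 'grip_force': 0.0, 'grip_width': 0.9965677003876248}
```

View pics/scene0.png

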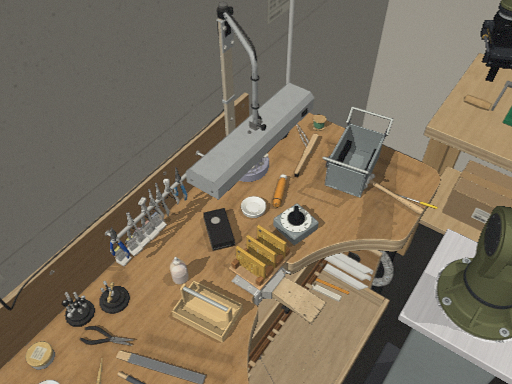

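View pics/top0.png

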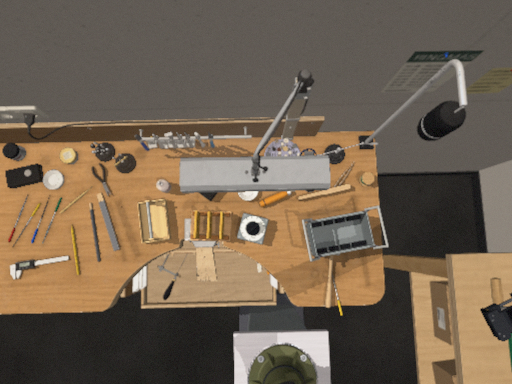

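The scene view shows the tote at about (355,155), the counter at (295,220), the stand with three plates at (262,255), the tray at (208,308) and the bottle at (178,270). The top view shows the same things with the tote at (340,235), counter (253,229), stand (211,225) and tray (155,222). I'll zoom in for exact pixels.

```bash
cat > h.py <<'E'
import numpy as np, cv2
from scipy.spatial.transform import Rotation as R
from bench import ctrl, get_image, calibration
def ray(n,u,v):
    c=calibration(n); d=np.array([(u-c['cx'])/c['fx'],-(v-c['cy'])/c['fy'],-1.])
    return c['eye'],R.from_rotvec(c['attitude']).apply(d)
def at(n,u,v,z):
    e,d=ray(n,u,v); return e+d*(z-e[2])/d[2]
def proj(n,p):
    c=calibration(n); q=R.from_rotvec(c['attitude']).inv().apply(np.asarray(p,float)-c['eye'])
    return np.array([c['cx']-c['fx']*q[...,0]/q[...,2],c['cy']+c['fy']*q[...,1]/q[...,2]]).T
def tri(u1,u2):
    (a,d),(b,e)=ray('scene',*u1),ray('top',*u2); d=d/np.linalg.norm(d);e=e/np.linalg.norm(e)
    s=np.linalg.lstsq(np.array([d,-e]).T,b-a,rcond=None)[0]; p,q=a+d*s[0],b+e*s[1]
    return (p+q)/2,np.linalg.norm(p-q)
def crop(n,u0,v0,w,h,k,name,im=None):
    im=get_image(n) if im is None else im
    c=cv2.resize(im[v0:v0+h,u0:u0+w],None,fx=k,fy=k,interpolation=cv2.INTER_CUBIC)
    for i in range(0,w,10):
        cv2.line(c,(i*k,0),(i*k,4 if i%50 else 12),(255,0,0),1)
        if (u0+i)%20==0: cv2.putText(c,str(u0+i),(i*k,22),0,.35,(255,0,0),1)
    for i in range(0,h,10):
        cv2.line(c,(0,i*k),(6,i*k),(255,0,0),1); cv2.putText(c,str(v0+i),(8,i*k+4),0,.35,(255,0,0),1)
    cv2.imwrite('pics/'+name,cv2.cvtColor(c,cv2.COLOR_RGB2BGR))
E
python3 - <<'E'
from h import *
print(proj('top',[[0,0,0],[.26,-.59,.22],[.6,0,0]]),proj('scene',[[0,0,0],[.26,-.59,.22]]))
crop('top',135,180,260,90,3,'t1.png'); crop('scene',165,95,240,250,2,'s1.png') if 0 else crop('scene',165,100,230,180,3,'s1.png')
E
```

```text
[[282.52620151 378.73718249]
 [496.34812176 304.00021919]
 [276.63778023 198.30388911]] [[481.63542589 297.20086591]
 [486.53068306  71.99049951]]
```

View pics/t1.png

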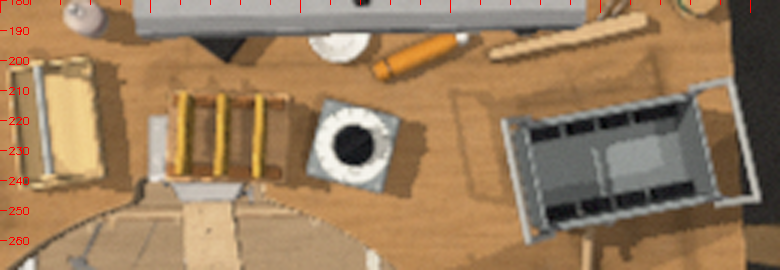

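View pics/s1.png

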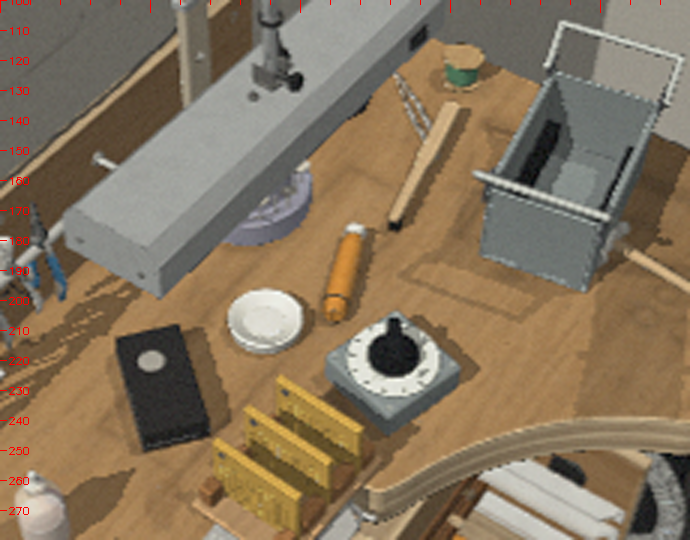

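The top crop shows plate top edges near u=196, 209 and 221 (v 211–238), the counter near (253,229), tote corners at about (303,220)/(311,260)/(366,213)/(374,248), with both bails swung out. The scene crop shows the knob pointer at about (296,208). A sharper montage follows for corner picking.

Run:
```python
from h import *
t,s=get_image('top'),get_image('scene')
np.save('t0.npy',t);np.save('s0.npy',s)
def g(im,u0,v0,w,h,k,W,H):
    c=cv2.resize(im[v0:v0+h,u0:u0+w],None,fx=k,fy=k,interpolation=cv2.INTER_CUBIC)
    for i in range(w):
        if (u0+i)%5==0: cv2.line(c,(int((i+.5)*k),0),(int((i+.5)*k),5),(255,0,0),1)
        if (u0+i)%10==0: cv2.putText(c,str(u0+i),(int((i+.5)*k),14),0,.35,(255,0,0),1)
    for i in range(h):
        if (v0+i)%5==0: cv2.line(c,(0,int((i+.5)*k)),(5,int((i+.5)*k)),(255,0,0),1)
        if (v0+i)%10==0: cv2.putText(c,str(v0+i),(7,int((i+.5)*k)+4),0,.35,(255,0,0),1)
    o=np.zeros((H,W,3),np.uint8);c=c[:H,:W];o[:c.shape[0],:c.shape[1]]=c;return o
a=np.hstack([g(t,187,205,50,37,8,400,300),g(s,232,222,57,60,7,400,300)])
b=np.hstack([g(t,298,200,95,65,4,400,300),g(s,318,100,80,100,4,400,300)])
cv2.imwrite('pics/m1.png',cv2.cvtColor(np.vstack([a,b]),cv2.COLOR_RGB2BGR))
```

```text
(no output)
```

View pics/m1.png

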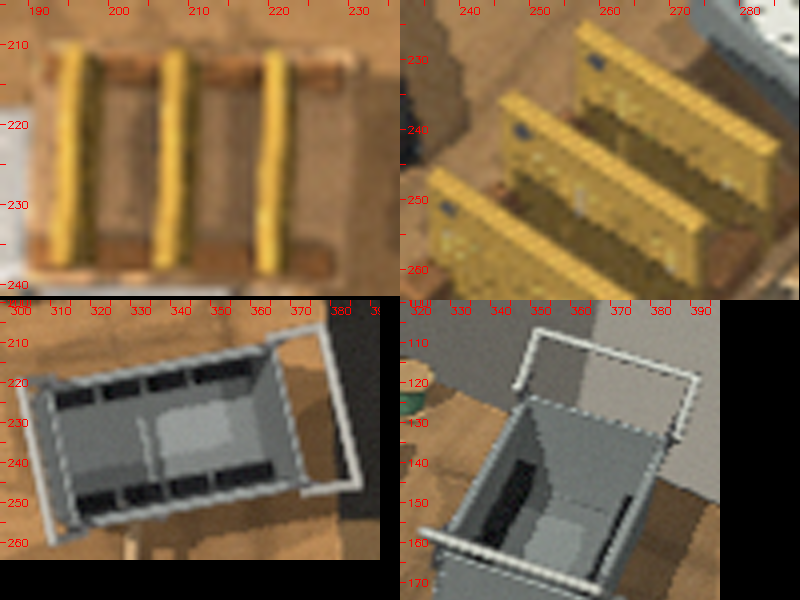

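The plates, the tote rim and both bail bars (out) are clearly resolved. Now computing positions from these pixels.

Run:
```python
from h import *
np.set_printoptions(precision=4,suppress=True)
P={'A':[(195.9,210.5),(194.25,237.6)],'B':[(208.75,210.75),(207.1,237.9)],'C':[(220.9,211),(220,238.5)]}
for k,(f,n) in P.items():
    a,b=at('top',*f,.078),at('top',*n,.078); print(k,a,b,(a+b)/2,np.linalg.norm(a-b),'yawdeg',np.degrees(np.arctan2(*(a-b)[[1,0]])))
for n,p in {'Cf':(257.6,225.1),'Cn':(285.1,242.9),'Bf':(246.8,235.4),'Bn':(275.1,253.2),'Af':(236.2,246.1)}.items(): print(n,at('scene',*p,.078))
print('bars')
L=[at('top',303,222.5,.136),at('top',310.5,260.25,.136)];Rr=[at('top',377.5,206.5,.136),at('top',387,246.5,.136)]
Ls=[at('scene',322.5,157.5,.136),at('scene',368,172.5,.136)];Rs=[at('scene',351.75,107,.136),at('scene',391.75,119,.136)]
for a,b in((L,Rr),(Ls,Rs)):
    l=(a[0]+a[1])/2;r=(b[0]+b[1])/2;print(a,b,'ctr',(l+r)/2,'dist',np.linalg.norm(l-r),'w',np.linalg.norm(a[0]-a[1]),np.linalg.norm(b[0]-b[1]),'ydir deg',np.degrees(np.arctan2(*(l-r)[[1,0]])))
q=[at('top',*p,.096) for p in((307.5,219),(313.75,255.75),(365.5,210.75),(373.75,247))];print('rim',q,np.mean(q,0))
print('lamp corners z.295',[at('top',*p,.295) for p in((180,191),(180,159),(329,157),(330,190))])
print('lamp corner z.23 front',at('top',250,191,.23))
# counter/knob
t=np.load('t0.npy');s=np.load('s0.npy')
for n,im,box in(('top',t,(235,205,272,250)),('scene',s,(275,200,320,240))):
    u0,v0,u1,v1=box;g=cv2.cvtColor(im,cv2.COLOR_RGB2HSV)[v0:v1,u0:u1]
    for nm,m,z in(('white',(g[...,2]>190)&(g[...,1]<50),.036),('black',(g[...,2]<60),.05)):
        N,l,st,c=cv2.connectedComponentsWithStats(m.astype(np.uint8))
        for i in range(1,N):
            if st[i,4]>15: print(n,nm,st[i],c[i]+[u0,v0],at(n,*(c[i]+[u0,v0]),z))
# knob zoom + tray zoom
def g(im,u0,v0,w,h,k):
    c=cv2.resize(im[v0:v0+h,u0:u0+w],None,fx=k,fy=k,interpolation=cv2.INTER_CUBIC)
    for i in range(w):
        if (u0+i)%10==0: cv2.putText(c,str(u0+i),(int((i+.5)*k),14),0,.35,(255,0,0),1);cv2.line(c,(int((i+.5)*k),0),(int((i+.5)*k),5),(255,0,0),1)
    for i in range(h):
        if (v0+i)%10==0: cv2.putText(c,str(v0+i),(7,int((i+.5)*k)+4),0,.35,(255,0,0),1);cv2.line(c,(0,int((i+.5)*k)),(5,int((i+.5)*k)),(255,0,0),1)
    return c
o=np.vstack([np.hstack([g(t,235,210,40,30,10),g(s,275,203,40,30,10)]),np.hstack([g(t,135,195,50,37,8),cv2.resize(g(s,168,275,80,60,5),(400,300))])[:,:800][:296]])
cv2.imwrite('pics/m2.png',cv2.cvtColor(o,cv2.COLOR_RGB2BGR))
```

```text
A [0.5565 0.271  0.078 ] [0.4683 0.2767 0.078 ] [0.5124 0.2738 0.078 ] 0.08845630963482339 yawdeg -3.685906462039728
B [0.5547 0.2288 0.078 ] [0.4663 0.2349 0.078 ] [0.5105 0.2319 0.078 ] 0.08861475478952845 yawdeg -3.9410104360731504
C [0.5528 0.189  0.078 ] [0.4633 0.193  0.078 ] [0.5081 0.191  0.078 ] 0.08965780259826285 yawdeg -2.5884168709942257
Cf [0.5508 0.1874 0.078 ]
Cn [0.4622 0.1929 0.078 ]
Bf [0.5543 0.2299 0.078 ]
Bn [0.4655 0.2329 0.078 ]
Af [0.5565 0.2715 0.078 ]
bars
[array([ 0.5053, -0.0709,  0.136 ]), array([ 0.3892, -0.0891,  0.136 ])] [array([ 0.5494, -0.3056,  0.136 ]), array([ 0.4251, -0.3264,  0.136 ])] ctr [ 0.4672 -0.198   0.136 ] dist 0.23936370630465284 w 0.11752633881793224 0.1260671562966543 ydir deg 99.6296472491214
[array([ 0.5141, -0.0692,  0.136 ]), array([ 0.3861, -0.0909,  0.136 ])] [array([ 0.5513, -0.308 ,  0.136 ]), array([ 0.4279, -0.3277,  0.136 ])] ctr [ 0.4699 -0.199   0.136 ] dist 0.24110424143986633 w 0.12986383809960325 0.12492629547995368 ydir deg 99.42572943177842
rim [array([ 0.5184, -0.0912,  0.096 ]), array([ 0.4011, -0.106 ,  0.096 ]
[... 305 characters left out ...]
top white [  5  11  25  25 272] [250.5551 228.0882] [0.4964 0.0935 0.036 ]
top black [ 12  17  12  13 126] [252.5714 228.0159] [0.4959 0.0866 0.05  ]
scene white [  6   8  30  24 269] [294.1487 221.9591] [0.4945 0.096  0.036 ]
scene black [ 13   6  17  19 203] [295.9113 216.798 ] [0.4949 0.088  0.05  ]Traceback (most recent call last):
  File "<stdin>", line 31, in <module>
    return _nx.concatenate(arrs, 1, dtype=dtype, casting=casting)
           ~~~~~~~~~~~~~~~^^^^^^^^^^^^^^^^^^^^^^^^^^^^^^^^^^^^^^^
ValueError: all the input array dimensions except for the concatenation axis must match exactly, but along dimension 0, the array at index 0 has size 296 and the array at index 1 has size 300
```

Run:
```python
from h import *
t=np.load('t0.npy');s=np.load('s0.npy')
def g(im,u0,v0,w,h,k):
    c=cv2.resize(im[v0:v0+h,u0:u0+w],None,fx=k,fy=k,interpolation=cv2.INTER_CUBIC)
    for i in range(w):
        if (u0+i)%10==0: cv2.putText(c,str(u0+i),(int((i+.5)*k),14),0,.35,(255,0,0),1);cv2.line(c,(int((i+.5)*k),0),(int((i+.5)*k),5),(255,0,0),1)
    for i in range(h):
        if (v0+i)%10==0: cv2.putText(c,str(v0+i),(7,int((i+.5)*k)+4),0,.35,(255,0,0),1);cv2.line(c,(0,int((i+.5)*k)),(5,int((i+.5)*k)),(255,0,0),1)
    return cv2.resize(c,(400,300))
o=np.vstack([np.hstack([g(t,235,212,40,30,10),g(s,275,203,48,36,10)]),np.hstack([g(t,135,195,48,36,8),g(s,168,275,80,60,5)])])
cv2.imwrite('pics/m2.png',cv2.cvtColor(o,cv2.COLOR_RGB2BGR))
```

```text
(no output)
```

View pics/m2.png

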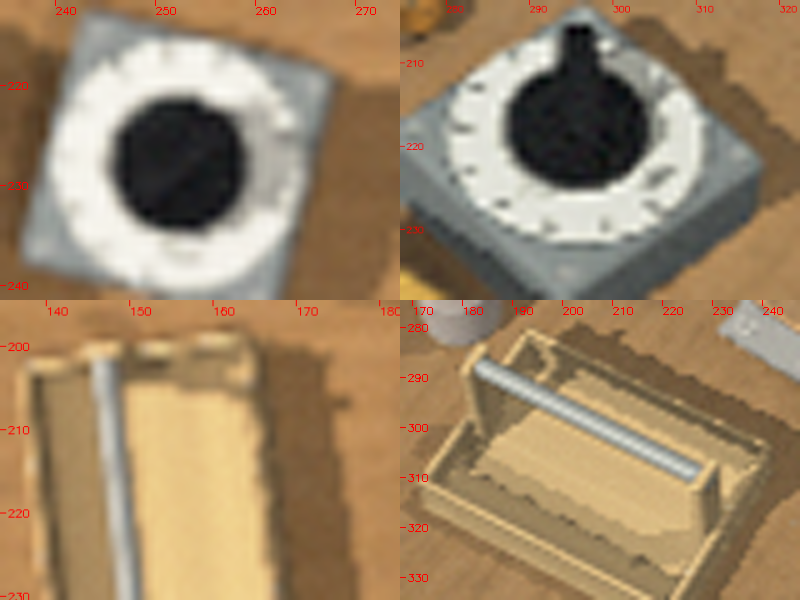

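The tray handle is visible in both views (top: about (145,200) to (150,231)). The knob wing needs contrast stretching.

Run:
```python
from h import *
np.set_printoptions(precision=4,suppress=True)
t=np.load('t0.npy');s=np.load('s0.npy')
def g(im,u0,v0,w,h,k,W,H,lo,hi):
    c=np.clip((im[v0:v0+h,u0:u0+w].astype(float)-lo)*255/(hi-lo),0,255).astype(np.uint8)
    c=cv2.resize(c,None,fx=k,fy=k,interpolation=cv2.INTER_CUBIC)
    for i in range(w):
        if (u0+i)%5==0: cv2.putText(c,str(u0+i),(int((i+.5)*k),14),0,.35,(255,0,0),1);cv2.line(c,(int((i+.5)*k),0),(int((i+.5)*k),5),(255,0,0),1)
    for i in range(h):
        if (v0+i)%5==0: cv2.putText(c,str(v0+i),(7,int((i+.5)*k)+4),0,.35,(255,0,0),1);cv2.line(c,(0,int((i+.5)*k)),(5,int((i+.5)*k)),(255,0,0),1)
    return cv2.resize(c,(W,H))
a=[g(t,236,212,34,34,10,400,300,10,60),g(s,276,202,36,34,10,400,300,10,60)]
b=[g(t,236,212,34,34,10,400,300,120,255),g(s,276,202,36,34,10,400,300,90,255)]
cv2.imwrite('pics/m3.png',cv2.cvtColor(np.vstack([np.hstack(a),np.hstack(b)]),cv2.COLOR_RGB2BGR))
print(at('scene',296.2,206,.07))
# tray handle & tray
a,b=at('top',146,201,.07),at('top',150.5,240,.07);print('handle',a,b)
u=lambda p:(168+(p[0]-400)/5,275+(p[1]-300)/5)
for p in((482,367),(697,473)): print(at('scene',*u(p),.07))
print('bottle',at('top',162,185,.05),at('scene',178,272,.05))
```

```text
[0.5066 0.0703 0.07  ]
handle [0.593  0.4376 0.07  ] [0.4642 0.4211 0.07  ]
[0.5873 0.4332 0.07  ]
[0.4714 0.418  0.07  ]
bottle [0.6488 0.3901 0.05  ] [0.6395 0.4006 0.05  ]
```

View pics/m3.png

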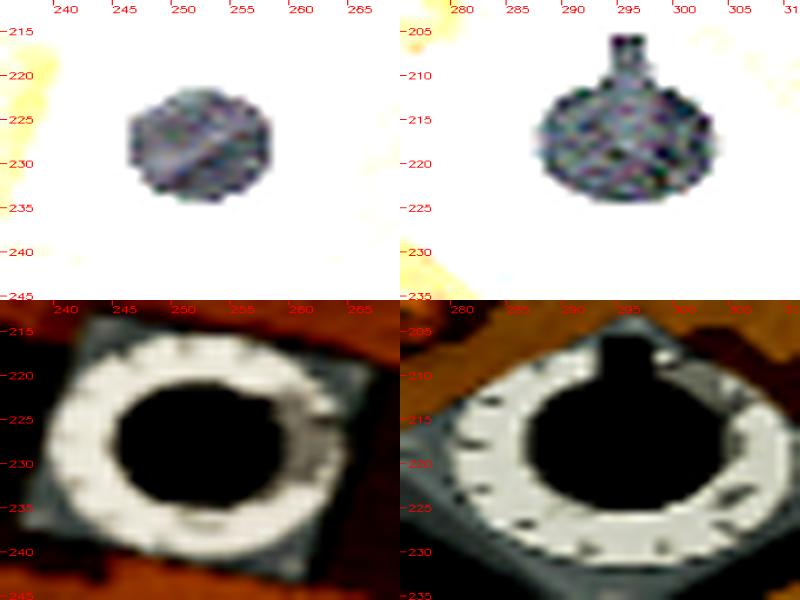

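The wing runs along about −57° (scene far tip at (296,206); top band (250,232)–(258,226)), and a small dark mark, likely the stop pin, shows at scene (304.5,223.5). I'll check its direction and write a move planner.

```bash
cat >> h.py <<'E'
def pose():
    s=ctrl.get_state(); r=R.from_rotvec(s['tool_rot']); return s,s['position'],r
def plan(p,xdeg):
    """shift in tool axes and turn (rotvec in tool axes) to a vertical tool at p with tool x along xdeg"""
    s,q,r=pose(); a=np.radians(xdeg); T=np.array([[np.cos(a),np.sin(a),0],[np.sin(a),-np.cos(a),0],[0,0,-1]])
    rv=(r.inv()*R.from_matrix(T)).as_rotvec()
    print('at',q.round(4),'xdeg',round(np.degrees(np.arctan2(*r.as_matrix()[[1,0],0])),1),'shift(tool now)',r.inv().apply(np.array(p)-q).round(4),'turn',rv.round(3),'j7',s['joint_positions'][6].round(2),'w',round(s['grip_width']*87,1),'gf',s['grip_force'],'F',s['ft_force'].round(1),'Tz',s['torque'].round(3),'t',s['time'])
E
python3 - <<'E'
from h import *
np.set_printoptions(precision=4,suppress=True)
c=np.array([.495,.0885])
t=np.load('t0.npy');s=np.load('s0.npy')
# dark marks on white ring in scene
for v,u in [(v,u) for v in range(204,238) for u in range(278,316)]:
    p=at('scene',u,v,.037)[:2]-c; r=np.hypot(*p)
    if .027<r<.041 and s[v,u].mean()<150: print(u,v,s[v,u].mean().round(),'ang',np.degrees(np.arctan2(p[1],p[0])).round(),'r',(r*1000).round(1))
print('housing',[at('top',*p,.036) for p in((243,214.5),(266,220.5),(237,237),(260,243))])
plan([.45,-.40,.22],60)
E
```

```text
294 209 76.0 ang -51.0 r 37.8
295 209 32.0 ang -55.0 r 37.7
296 209 28.0 ang -60.0 r 37.9
297 209 33.0 ang -64.0 r 38.2
298 209 46.0 ang -68.0 r 38.7
299 209 134.0 ang -72.0 r 39.5
300 209 114.0 ang -75.0 r 40.4
294 210 48.0 ang -51.0 r 34.3
295 210 36.0 ang -55.0 r 34.2
296 210 35.0 ang -60.0 r 34.3
297 210 33.0 ang -64.0 r 34.7
298 210 48.0 ang -69.0 r 35.3
299 210 133.0 ang -73.0 r 36.0
292 211 128.0 ang -40.0 r 31.7
293 211 76.0 ang -45.0 r 31.1
294 211 20.0 ang -50.0 r 30.8
295 211 32.0 ang -55.0 r 30.7
296 211 38.0 ang -60.0 r 30.8
297 211 39.0 ang -65.0 r 31.2
298 211 25.0 ang -70.0 r 31.8
299 211 76.0 ang -75.0 r 32.6
300 211 108.0 ang -79.0 r 33.7
301 211 143.0 ang -83.0 r 34.9
304 211 148.0 ang -94.0 r 39.5
290 212 121.0 ang -28.0 r 30.4
291 212 41.0 ang -33.0 r 29.3
292 212 19.0 ang -38.0 r 28.4
293 212 30.0 ang -43.0 r 27.7
294 212 29.0 ang -49.0 r 27.3
295 212 33.0 ang -55.0 r 27.1
296 212 35.0 ang -60.0 r 27.3
297 212 32.0 ang -66.0 r 27.7
298 212 30.0 ang -72.0 r 28.4
299 212 28.0 ang -77.0 r 29.3
300 212 20.0 ang -82.0 r 30.4
301 212 68.0 ang -86.0 r 31.8
302 212 136.
[... 1013 characters left out ...]
 r 41.0
287 227 130.0 ang 80.0 r 34.0
308 227 148.0 ang 179.0 r 40.4
307 228 124.0 ang 172.0 r 40.3
286 229 140.0 ang 84.0 r 40.9
288 230 129.0 ang 93.0 r 40.4
290 231 123.0 ang 101.0 r 40.8
291 231 145.0 ang 105.0 r 39.8
302 231 117.0 ang 148.0 r 40.5
295 232 120.0 ang 121.0 r 40.8
296 232 126.0 ang 124.0 r 40.7
297 232 123.0 ang 128.0 r 40.7
298 232 110.0 ang 132.0 r 40.9
housing [array([0.543 , 0.1181, 0.036 ]), array([0.5207, 0.0407, 0.036 ]), array([0.4676, 0.1398, 0.036 ]), array([0.4457, 0.063 , 0.036 ])]
at [ 0.2624 -0.5945  0.2222] xdeg 23.8 shift(tool now) [ 0.2502 -0.1022  0.0022] turn [-0.001 -0.    -0.631] j7 -0.06 w 87.1 gf 0.0 F [-0.1 -0.2  0.4] Tz [ 0.001 -0.002  0.062] t 0.3
```

Housing yaw is about −16° (−x at 164°, with the pin at about 188°, on the counter-clockwise side), and the knob axis is at (0.4945, 0.0895). The wing has to go from 123° to 164°, or half a turn more if the pointer is on the other side. Moving now.

Emit:
apply_moves:
  dp:
    - [0.025,-0.0102,0]
    - [0.025,-0.0102,0]
    - [0.025,-0.0102,0]
    - [0.025,-0.0102,0]
    - [0.025,-0.0102,0]
    - [0.025,-0.0102,0]
    - [0.025,-0.0102,0]
    - [0.025,-0.0102,0]
    - [0.025,-0.0102,0]
    - [0.025,-0.0102,0]
  twist:
    - [0,0,0]
    - [0,0,0]
    - [0,0,0]
    - [0,0,0]
    - [0,0,0]
    - [0,0,0]
    - [0,0,0]
    - [0,0,0]
    - [0,0,0]
    - [0,0,0]
  fingers: [0.55,0.55,0.55,0.55,0.55,0.55,0.55,0.55,0.55,0.55]

```text
time: 1.3
position: [0.4507, -0.3995, 0.2226]
tool_rot: [3.074, 0.648, 0.0]
ft_force: [0.3, -0.7, 0.8]
grip_width: 0.454
grip_force: 0.0
```

Emit:
apply_moves:
  dp:
    - [0,0,0]
    - [0,0,0]
    - [0,0,0]
    - [0,0,0]
    - [0,0,0]
    - [0,0,0]
    - [0,0,0]
    - [0,0,0]
    - [0,0,0]
    - [0,0,0]
  twist:
    - [0,0,-0.14]
    - [0,0,-0.14]
    - [0,0,-0.14]
    - [0,0,-0.14]
    - [0,0,-0.14]
    - [0,0,-0.14]
    - [0,0,-0.14]
    - [0,0,-0.14]
    - [0,0,-0.14]
    - [0,0,-0.14]
  fingers: [0.55,0.55,0.55,0.55,0.55,0.55,0.55,0.55,0.55,0.55]

```text
time: 2.3
position: [0.45, -0.4004, 0.2225]
tool_rot: [-1.926, -2.482, 0.0]
ft_force: [0.1, 0.5, -0.9]
grip_width: 0.45
grip_force: 0.0
```

Run:
```python
from h import *
plan([.4945,.0895,.15],123); print(ctrl.get_state()['joint_positions'].round(2))
```

```text
at [ 0.45   -0.4004  0.2225] xdeg 104.4 shift(tool now) [0.4635 0.1647 0.0725] turn [-0.     0.    -0.325] j7 0.87 w 39.1 gf 0.0 F [ 0.1  0.5 -0.9] Tz [-0.012 -0.078 -0.005] t 2.3
[ 1.    0.24 -0.37  1.57  0.09  1.35  0.87]
```

Run:
```python
from h import *
print(at('scene',218.3,199.3,.23),at('scene',223.3,181.7,.295),at('scene',187,171,.295))
s=get_image('scene');t=get_image('top')
print(proj('scene',pose()[1]),proj('top',pose()[1]))
o=np.hstack([cv2.resize(s[0:200,352:512],(400,500)),cv2.resize(t[150:350,352:512],(400,500))])
cv2.imwrite('pics/h1.png',cv2.cvtColor(o,cv2.COLOR_RGB2BGR))
```

```text
[0.60080056 0.27209816 0.23      ] [0.58592697 0.26673313 0.295     ] [0.67162778 0.28820799 0.295     ]
[401.63300187  80.2380448 ] [423.1946105  237.26959523]
```

View pics/h1.png

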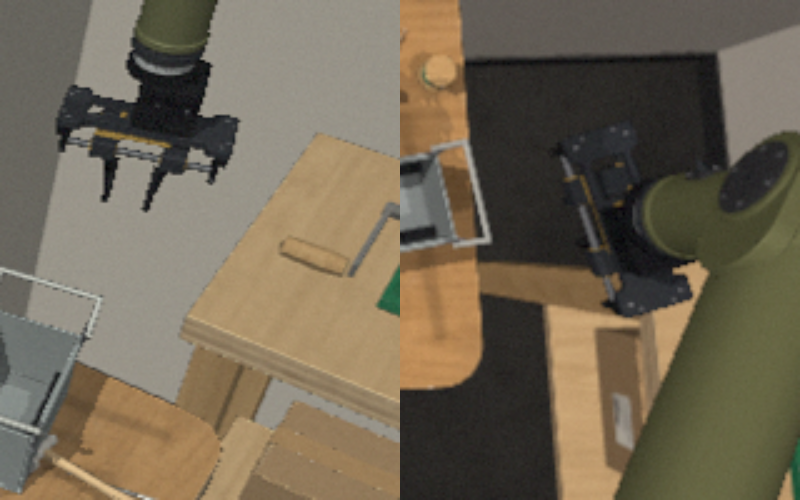

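The hand's 190 mm bar lies along the closing direction and is only about 50 mm tall. So I'll transit at x=0.45, clear of the lamp, and descend there before moving in over the knob.

Emit:
apply_moves:
  dp:
    - [0.0474,0.0122,0]
    - [0.0474,0.0122,0]
    - [0.0474,0.0122,0]
    - [0.0474,0.0122,0]
    - [0.0474,0.0122,0]
    - [0.0474,0.0122,0]
    - [0.0474,0.0122,0]
    - [0.0474,0.0122,0]
    - [0.0474,0.0122,0]
    - [0.0474,0.0122,0]
  twist:
    - [0,0,0]
    - [0,0,0]
    - [0,0,0]
    - [0,0,0]
    - [0,0,0]
    - [0,0,0]
    - [0,0,0]
    - [0,0,0]
    - [0,0,0]
    - [0,0,0]
  fingers: [0.55,0.55,0.55,0.55,0.55,0.55,0.55,0.55,0.55,0.55]

```text
time: 3.4
position: [0.4531, 0.091, 0.2229]
tool_rot: [1.937, 2.471, 0.0]
ft_force: [0.6, 0.6, 0.1]
grip_width: 0.449
grip_force: 0.0
```

Emit:
apply_moves:
  dp:
    - [0,0,0]
    - [0,0,0.029]
    - [0,0,0.029]
    - [0,0,0.029]
    - [0,0,0.029]
    - [0,0,0.029]
    - [0,0,0]
  twist:
    - [0,0,0]
    - [0,0,-0.065]
    - [0,0,-0.065]
    - [0,0,-0.065]
    - [0,0,-0.065]
    - [0,0,-0.065]
    - [0,0,0]
  fingers: [0.55,0.55,0.55,0.55,0.55,0.55,0.55]

```text
time: 4.1
position: [0.4502, 0.0882, 0.0744]
tool_rot: [-1.508, -2.749, 0.005]
ft_force: [-0.2, 0.3, -0.5]
grip_width: 0.453
grip_force: 0.0
```

Run:
```python
from h import *
plan([.4945,.0895,.051],123); print(ctrl.get_state()['joint_positions'].round(2))
```

```text
at [0.4502 0.0882 0.0744] xdeg 122.5 shift(tool now) [-0.0228  0.0382  0.023 ] turn [-0.006 -0.004 -0.008] j7 0.24 w 39.4 gf 0.0 F [-0.2  0.3 -0.5] Tz [-0.016 -0.129  0.044] t 4.1
[ 0.57  0.12 -0.85  2.05  0.1   1.02  0.24]
```

Emit:
apply_moves:
  dp:
    - [-0.0114,0.0191,0]
    - [-0.0114,0.0191,0]
    - [0,0,0.011]
    - [0,0,0.012]
    - [0,0,0]
    - [0,0,0]
    - [0,0,0]
    - [0,0,0]
  twist:
    - [0,0,-0.008]
    - [0,0,0]
    - [0,0,0]
    - [0,0,0]
    - [0,0,0]
    - [0,0,0]
    - [0,0,0]
    - [0,0,0]
  fingers: [0.55,0.55,0.55,0.55,1,1,1,1]
  newtons: 15

```text
time: 4.9
position: [0.4961, 0.0898, 0.0547]
tool_rot: [-1.496, -2.761, 0.006]
ft_force: [-9.8, -5.5, 8.6]
grip_width: 0.168
grip_force: 5.1
```

Run:
```python
from h import *
plan([.4945,.0895,.051],164)
```

```text
at [0.4961 0.0898 0.0547] xdeg 123.1 shift(tool now) [ 0.0007 -0.0015  0.0037] turn [-0.004 -0.001 -0.714] j7 0.16 w 14.6 gf 5.089066028594971 F [-9.8 -5.5  8.6] Tz [-1.079e+00  1.953e+00 -1.000e-03] t 4.9
```

Emit:
apply_moves:
  dp:
    - [0,-0.0015,-0.003]
    - [0,0,0]
    - [0,0,0]
  twist:
    - [0,0,0]
    - [0,0,0]
    - [0,0,0]
  fingers: [1,1,1]

```text
time: 5.2
position: [0.495, 0.0892, 0.056]
tool_rot: [-1.496, -2.76, 0.003]
ft_force: [2.2, 0.1, -18.3]
grip_width: 0.144
grip_force: 15.0
```

Run:
```python
from h import *
plan([.4945,.0895,.051],164)
```

```text
at [0.495  0.0892 0.056 ] xdeg 123.1 shift(tool now) [ 0.0005 -0.0002  0.005 ] turn [-0.002 -0.002 -0.714] j7 0.17 w 12.5 gf 14.986532628536224 F [  2.2   0.1 -18.3] Tz [-0.088 -0.46  -0.033] t 5.2
```

Emit:
apply_moves:
  dp:
    - [0,0,0.0015]
    - [0,0,0]
    - [0,0,0]
    - [0,0,0]
    - [0,0,0]
    - [0,0,0]
    - [0,0,0]
    - [0,0,0]
    - [0,0,0]
    - [0,0,0]
  twist:
    - [0,0,0]
    - [0,0,-0.08]
    - [0,0,-0.08]
    - [0,0,-0.08]
    - [0,0,-0.08]
    - [0,0,-0.08]
    - [0,0,-0.08]
    - [0,0,-0.08]
    - [0,0,-0.08]
    - [0,0,0]
  fingers: [1,1,1,1,1,1,1,1,1,1]

```text
time: 6.2
position: [0.4938, 0.0875, 0.0559]
tool_rot: [-0.549, -3.087, 0.009]
ft_force: [-8.6, -5.9, -1.3]
grip_width: 0.15
grip_force: 15.0
```

Run:
```python
from h import *
plan([.4945,.0895,.051],164)
```

```text
at [0.4938 0.0875 0.0559] xdeg 159.8 shift(tool now) [0.     0.0021 0.0049] turn [-0.007 -0.005 -0.073] j7 0.77 w 13.1 gf 14.99824807047844 F [-8.6 -5.9 -1.3] Tz [-1.112  1.649  0.018] t 6.2
```

Emit:
apply_moves:
  dp:
    - [0.001,-0.0015,0]
    - [0,0,0]
    - [0,0,0]
    - [0,0,0]
  twist:
    - [0,0,0]
    - [0,0,-0.035]
    - [0,0,-0.035]
    - [0,0,0]
  fingers: [1,1,1,1]

```text
time: 6.6
position: [0.4937, 0.0873, 0.0559]
tool_rot: [-0.442, -3.107, 0.005]
ft_force: [-3.9, -2.7, -5.8]
grip_width: 0.147
grip_force: 15.0
```

Run:
```python
from h import *
plan([.4945,.0895,.051],164)
```

```text
at [0.4937 0.0873 0.0559] xdeg 163.8 shift(tool now) [-0.0002  0.0024  0.0049] turn [-0.004 -0.003 -0.004] j7 0.84 w 12.8 gf 14.995963275432587 F [-3.9 -2.7 -5.8] Tz [-0.728  0.84   0.063] t 6.6
```

Emit:
apply_moves:
  dp:
    - [0,0,0]
    - [0,0,0]
    - [0,0,0]
    - [0,0,0]
  twist:
    - [0,0,-0.04]
    - [0,0,-0.04]
    - [0,0,0]
    - [0,0,0]
  fingers: [1,1,1,1]

```text
time: 7.0
position: [0.4937, 0.087, 0.0559]
tool_rot: [-0.319, -3.122, 0.006]
ft_force: [-5.0, -4.5, -4.5]
grip_width: 0.15
grip_force: 15.0
```

Run:
```python
from h import *
plan([.4945,.0895,.051],164)
```

```text
at [0.4937 0.087  0.0559] xdeg 168.3 shift(tool now) [-0.0003  0.0026  0.0049] turn [-0.004 -0.003  0.076] j7 0.91 w 13.1 gf 14.996311515569687 F [-5.  -4.5 -4.5] Tz [-0.774  0.964 -0.012] t 7.0
```

No stop at 168°, so the pointer is on the other side and about half a turn remains. The axis is near (0.4937, 0.087). Regrasp half a turn back.

Emit:
apply_moves:
  dp:
    - [0,0,0]
    - [0,0,0]
    - [0,0,0]
    - [0,0,-0.013]
    - [0,0,-0.013]
    - [0,0,0]
    - [0,0,0]
    - [0,0,0]
    - [0,0,0]
    - [0,0,0]
  twist:
    - [0,0,0]
    - [0,0,0]
    - [0,0,0]
    - [0,0,0]
    - [0,0,0]
    - [0,0,0.149]
    - [0,0,0.149]
    - [0,0,0.149]
    - [0,0,0.149]
    - [0,0,0.149]
  fingers: [0.6,0.6,0.6,0.6,0.6,0.6,0.6,0.6,0.6,0.6]

```text
time: 8.0
position: [0.4961, 0.0892, 0.0837]
tool_rot: [1.441, 2.789, 0.002]
ft_force: [0.6, 0.2, 0.5]
grip_width: 0.398
grip_force: 0.0
```

Emit:
apply_moves:
  dp:
    - [0,0,0]
    - [0,0,0]
    - [0,0,0]
    - [0,0,0]
    - [0,0,0]
    - [0,0,0]
    - [0,0,0]
    - [0,0,0]
    - [0,0,0]
    - [0,0,0]
  twist:
    - [0,0,0.149]
    - [0,0,0.149]
    - [0,0,0.149]
    - [0,0,0.149]
    - [0,0,0.149]
    - [0,0,0.149]
    - [0,0,0.149]
    - [0,0,0.149]
    - [0,0,0.149]
    - [0,0,0.149]
  fingers: [0.6,0.6,0.6,0.6,0.6,0.6,0.6,0.6,0.6,0.6]

```text
time: 9.0
position: [0.4961, 0.0893, 0.0838]
tool_rot: [2.952, 1.074, 0.004]
ft_force: [-0.2, -0.1, 0.3]
grip_width: 0.402
grip_force: 0.0
```

Emit:
apply_moves:
  dp:
    - [0,0,0]
    - [0,0,0]
    - [0,0,0]
    - [0,0,0]
    - [0,0,0]
    - [0,0,0]
    - [0,0,0]
  twist:
    - [0,0,0.149]
    - [0,0,0.149]
    - [0,0,0.149]
    - [0,0,0.149]
    - [0,0,0.149]
    - [0,0,0.149]
    - [0,0,0]
  fingers: [0.6,0.6,0.6,0.6,0.6,0.6,0.6]

```text
time: 9.7
position: [0.4961, 0.0892, 0.0836]
tool_rot: [-3.127, 0.298, -0.004]
ft_force: [0.9, -0.9, 0.2]
grip_width: 0.402
grip_force: 0.0
```

Run:
```python
from h import *
plan([.4937,.087,.056],-11.7); print(ctrl.get_state()['joint_positions'].round(2))
```

```text
at [0.4961 0.0892 0.0836] xdeg -10.9 shift(tool now) [-0.002   0.0027  0.0276] turn [-0.001 -0.002  0.014] j7 -2.08 w 35.0 gf 0.0 F [ 0.9 -0.9  0.2] Tz [0.081 0.052 0.022] t 9.7
[ 0.31  0.17 -0.58  1.96  0.11  1.04 -2.08]
```

Emit:
apply_moves:
  dp:
    - [-0.002,0.0025,0.013]
    - [0,0,0.014]
    - [0,0,0]
    - [0,0,0]
    - [0,0,0]
    - [0,0,0]
  twist:
    - [0,0,0.014]
    - [0,0,0]
    - [0,0,0]
    - [0,0,0]
    - [0,0,0]
    - [0,0,0]
  fingers: [0.6,0.6,1,1,1,1]

```text
time: 10.3
position: [0.4931, 0.087, 0.0553]
tool_rot: [-3.125, 0.32, -0.001]
ft_force: [0.6, -0.7, -0.7]
grip_width: 0.147
grip_force: 15.0
```

Emit:
apply_moves:
  dp:
    - [0,0,0]
    - [0,0,0]
    - [0,0,0]
    - [0,0,0]
    - [0,0,0]
    - [0,0,0]
    - [0,0,0]
    - [0,0,0]
    - [0,0,0]
    - [0,0,0]
  twist:
    - [0,0,-0.14]
    - [0,0,-0.14]
    - [0,0,-0.14]
    - [0,0,-0.14]
    - [0,0,-0.14]
    - [0,0,-0.14]
    - [0,0,-0.14]
    - [0,0,-0.14]
    - [0,0,-0.14]
    - [0,0,-0.14]
  fingers: [1,1,1,1,1,1,1,1,1,1]

```text
time: 11.3
position: [0.4954, 0.0827, 0.0554]
tool_rot: [2.588, 1.769, 0.003]
ft_force: [7.4, -7.9, -7.1]
grip_width: 0.147
grip_force: 15.0
```

Run:
```python
from h import *
plan([.4937,.087,.056],164)
```

```text
at [0.4954 0.0827 0.0554] xdeg 68.7 shift(tool now) [ 0.0033 -0.0031 -0.0007] turn [ 0.003  0.007 -1.663] j7 -0.75 w 12.8 gf 15.003729164600372 F [ 7.4 -7.9 -7.1] Tz [-1.655 -1.707 -0.072] t 11.3
```

Emit:
apply_moves:
  dp:
    - [0,0,0]
    - [0,0,0]
    - [0.0006,0.0036,0]
    - [0,0,0]
    - [0,0,0]
    - [0,0,0]
  twist:
    - [0,0,0]
    - [0,0,0]
    - [0,0,0]
    - [0,0,0]
    - [0,0,0]
    - [0,0,0]
  fingers: [0.7,0.7,0.7,1,1,1]

```text
time: 11.9
position: [0.4968, 0.0861, 0.0551]
tool_rot: [2.596, 1.769, 0.002]
ft_force: [2.6, -1.2, -1.2]
grip_width: 0.151
grip_force: 15.0
```

Emit:
apply_moves:
  dp:
    - [0,0,0]
    - [0,0,0]
    - [0,0,0]
    - [0,0,0]
    - [0,0,0]
    - [0,0,0]
    - [0,0,0]
    - [0,0,0]
    - [0,0,0]
    - [0,0,0]
  twist:
    - [0,0,-0.14]
    - [0,0,-0.14]
    - [0,0,-0.14]
    - [0,0,-0.14]
    - [0,0,-0.14]
    - [0,0,-0.14]
    - [0,0,-0.14]
    - [0,0,-0.14]
    - [0,0,-0.14]
    - [0,0,-0.14]
  fingers: [1,1,1,1,1,1,1,1,1,1]

```text
time: 12.9
position: [0.497, 0.0861, 0.0551]
tool_rot: [0.838, 3.026, 0.001]
ft_force: [2.3, 0.9, -2.9]
grip_width: 0.149
grip_force: 15.0
```

Run:
```python
from h import *
plan([.4967,.0862,.056],164)
```

```text
at [0.497  0.0861 0.0551] xdeg 149.1 shift(tool now) [ 0.0003 -0.0001 -0.0009] turn [ 0.001  0.001 -0.261] j7 0.57 w 13.0 gf 14.996117055416107 F [ 2.3  0.9 -2.9] Tz [ 0.093 -0.757 -0.047] t 12.9
```

Centred now. Approach the stop slowly and watch the torque.

Emit:
apply_moves:
  dp:
    - [0,0,0]
    - [0,0,0]
    - [0,0,0]
    - [0,0,0]
    - [0,0,0]
    - [0,0,0]
  twist:
    - [0,0,-0.05]
    - [0,0,-0.05]
    - [0,0,-0.05]
    - [0,0,-0.05]
    - [0,0,-0.05]
    - [0,0,0]
  fingers: [1,1,1,1,1,1]

```text
time: 13.5
position: [0.497, 0.0862, 0.0551]
tool_rot: [0.462, 3.106, 0.001]
ft_force: [2.8, 0.9, -2.5]
grip_width: 0.149
grip_force: 15.0
```

Run:
```python
from h import *
plan([.4967,.0862,.056],164)
```

```text
at [0.497  0.0862 0.0551] xdeg 163.1 shift(tool now) [ 0.0003 -0.0001 -0.0009] turn [ 0.001  0.001 -0.016] j7 0.8 w 12.9 gf 14.990710616111755 F [ 2.8  0.9 -2.5] Tz [ 0.177 -0.886  0.032] t 13.5
```

Emit:
apply_moves:
  dp:
    - [0,0,0]
    - [0,0,0]
    - [0,0,0]
    - [0,0,0]
  twist:
    - [0,0,-0.04]
    - [0,0,-0.04]
    - [0,0,-0.02]
    - [0,0,0]
  fingers: [1,1,1,1]

```text
time: 13.9
position: [0.4968, 0.0863, 0.0552]
tool_rot: [0.309, 3.125, 0.001]
ft_force: [2.7, 1.3, -2.5]
grip_width: 0.155
grip_force: 15.7
```

Run:
```python
from h import *
plan([.4967,.0862,.056],164)
```

```text
at [0.4968 0.0863 0.0552] xdeg 168.7 shift(tool now) [ 0.0001 -0.0001 -0.0008] turn [0.001 0.001 0.082] j7 0.89 w 13.5 gf 15.66016092459904 F [ 2.7  1.3 -2.5] Tz [ 0.386 -0.857 -0.345] t 13.9
```

The stop is reached: torque rose to −0.35 N·m and the knob stopped following at about 164°. Release and go to plate C.

Emit:
apply_moves:
  dp:
    - [0,0,0]
    - [0,0,0]
    - [0,0,0]
    - [0,0,-0.03]
    - [0,0,-0.03]
    - [0,0,0]
  twist:
    - [0,0,0]
    - [0,0,0]
    - [0,0,0]
    - [0,0,0]
    - [0,0,0]
    - [0,0,-0.05]
  fingers: [0.65,0.65,0.65,0.65,0.65,0.65]

```text
time: 14.5
position: [0.4985, 0.0867, 0.1185]
tool_rot: [0.227, 3.128, -0.001]
ft_force: [0.0, 0.4, 0.4]
grip_width: 0.35
grip_force: 0.0
```

Run:
```python
from h import *
plan([.5075,.1905,.067],176.8); print(ctrl.get_state()['joint_positions'].round(2))
```

```text
at [0.4985 0.0867 0.1185] xdeg 171.7 shift(tool now) [0.0063 0.104  0.0514] turn [-0.     0.006 -0.089] j7 1.02 w 30.5 gf 0.0 F [0.  0.4 0.4] Tz [ 0.056 -0.161  0.046] t 14.5
[ 0.78  0.23 -1.1   1.91  0.23  1.13  1.02]
```

J3 is drifting towards its limit in this wrist branch, so I'll flip the hand half a turn, back at x=0.45 away from the lamp.

Emit:
apply_moves:
  dp:
    - [0.025,0,0]
    - [0.025,0,0]
    - [0,0,0]
    - [0,0,0]
    - [0,0,0]
    - [0,0,0]
    - [0,0,0]
    - [0,0,0]
    - [0,0,0]
    - [0,0,0]
  twist:
    - [0,0,0]
    - [0,0,0.145]
    - [0,0,0.145]
    - [0,0,0.145]
    - [0,0,0.145]
    - [0,0,0.145]
    - [0,0,0.145]
    - [0,0,0.145]
    - [0,0,0.145]
    - [0,0,0.145]
  fingers: [0.65,0.65,0.65,0.65,0.65,0.65,0.65,0.65,0.65,0.65]

```text
time: 15.5
position: [0.4463, 0.0932, 0.1149]
tool_rot: [-2.091, -2.345, 0.002]
ft_force: [0.4, -0.9, 0.8]
grip_width: 0.352
grip_force: 0.0
```

Emit:
apply_moves:
  dp:
    - [0,0,0]
    - [0,0,0]
    - [0,0,0]
    - [0,0,0]
    - [0,0,0]
    - [0,0,0]
    - [0,0,0]
    - [0,0,0]
    - [0,0,0]
    - [0,0,0]
  twist:
    - [0,0,0.145]
    - [0,0,0.145]
    - [0,0,0.145]
    - [0,0,0.145]
    - [0,0,0.145]
    - [0,0,0.145]
    - [0,0,0.145]
    - [0,0,0.145]
    - [0,0,0.145]
    - [0,0,0.145]
  fingers: [0.65,0.65,0.65,0.65,0.65,0.65,0.65,0.65,0.65,0.65]

```text
time: 16.5
position: [0.4462, 0.0932, 0.1149]
tool_rot: [3.119, 0.368, -0.002]
ft_force: [0.4, 0.7, -0.1]
grip_width: 0.35
grip_force: 0.0
```

Emit:
apply_moves:
  dp:
    - [0,0,0]
    - [0,0,0]
    - [0,0,0]
  twist:
    - [0,0,0.145]
    - [0,0,0.145]
    - [0,0,0]
  fingers: [0.65,0.65,0.65]

```text
time: 16.8
position: [0.4464, 0.0931, 0.1149]
tool_rot: [3.14, -0.078, -0.001]
ft_force: [-0.5, -0.1, 0.5]
grip_width: 0.35
grip_force: 0.0
```

Run:
```python
from h import *
plan([.5075,.1905,.067],-3.2); print(ctrl.get_state()['joint_positions'].round(2))
```

```text
at [0.4464 0.0931 0.1149] xdeg -2.8 shift(tool now) [ 0.0563 -0.1003  0.0478] turn [0.001 0.001 0.006] j7 -1.91 w 30.4 gf 0.0 F [-0.5 -0.1  0.5] Tz [ 0.049  0.024 -0.009] t 16.8
[ 0.72  0.04 -0.99  2.02  0.04  1.1  -1.91]
```

Emit:
apply_moves:
  dp:
    - [0.0141,-0.0251,0]
    - [0.0141,-0.0251,0]
    - [0.0141,-0.0251,0]
    - [0.014,-0.025,0]
    - [0,0,0]
  twist:
    - [0,0,0.006]
    - [0,0,0]
    - [0,0,0]
    - [0,0,0]
    - [0,0,0]
  fingers: [0.65,0.65,0.65,0.65,0.65]

```text
time: 17.3
position: [0.5089, 0.1945, 0.1151]
tool_rot: [-3.137, 0.074, 0.001]
ft_force: [0.4, -0.0, 0.5]
grip_width: 0.352
grip_force: 0.0
```

Run:
```python
from h import *
plan([.5075,.1905,.067],-3.2); print(ctrl.get_state()['joint_positions'].round(2))
t=get_image('top');np.save('t1.npy',t)
```

```text
at [0.5089 0.1945 0.1151] xdeg -2.7 shift(tool now) [-0.0012  0.0042  0.0481] turn [-0.004  0.001  0.009] j7 -2.26 w 30.6 gf 0.0 F [ 0.4 -0.   0.5] Tz [0.065 0.023 0.029] t 17.3
[ 0.46  0.33 -1.    1.82  0.3   1.16 -2.26]
```

Emit:
apply_moves:
  dp:
    - [-0.001,0.004,0]
    - [0,0,0.016]
    - [0,0,0.016]
    - [0,0,0.016]
    - [0,0,0]
    - [0,0,0]
    - [0,0,0]
    - [0,0,0]
    - [0,0,0]
  twist:
    - [0,0,0.009]
    - [0,0,0]
    - [0,0,0]
    - [0,0,0]
    - [0,0,0]
    - [0,0,0]
    - [0,0,0]
    - [0,0,0]
    - [0,0,0]
  fingers: [0.65,0.65,0.65,0.65,0.65,1,1,1,1]
  newtons: 25

```text
time: 18.25
position: [0.5077, 0.1868, 0.0676]
tool_rot: [-3.14, 0.101, -0.002]
ft_force: [-0.1, 1.3, 0.5]
grip_width: 0.088
grip_force: 24.8
```

Run:
```python
from h import *
plan([.5075,.1905,.067],-3.2); print(ctrl.get_state()['joint_positions'].round(2))
```

```text
at [0.5077 0.1868 0.0676] xdeg -3.7 shift(tool now) [-0.0004 -0.0037  0.0006] turn [-0.    -0.001 -0.008] j7 -2.31 w 7.6 gf 24.798627197742462 F [-0.1  1.3  0.5] Tz [ 0.265 -0.043  0.045] t 18.25
[ 0.43  0.38 -0.97  1.87  0.35  1.07 -2.31]
```

Emit:
apply_moves:
  dp:
    - [0,0,-0.02]
    - [0,0,-0.03]
    - [0,0,-0.035]
    - [0,0,-0.035]
    - [0,0,-0.03]
    - [0,0,0]
  twist:
    - [0,0,0]
    - [0,0,0]
    - [0,0,0]
    - [0,0,0]
    - [0,0,0]
    - [0,0,0]
  fingers: [1,1,1,1,1,1]

```text
time: 18.85
position: [0.5095, 0.1878, 0.2214]
tool_rot: [-3.139, 0.101, -0.012]
ft_force: [0.3, 0.3, -1.7]
grip_width: 0.09
grip_force: 24.8
```

Emit:
apply_moves:
  dp:
    - [0,0.02,0]
    - [-0.0005,0.0426,0]
    - [-0.0005,0.0426,0]
    - [-0.0005,0.0426,0]
    - [-0.0005,0.0426,0]
    - [-0.0005,0.0426,0]
    - [-0.0005,0.0426,0]
    - [-0.0005,0.0426,0]
    - [-0.0005,0.0426,0]
    - [-0.0005,0.0426,0]
  twist:
    - [0,0,0]
    - [0,0,0]
    - [0,0,0]
    - [0,0,0]
    - [0,0,0]
    - [0,0,0]
    - [0,0,0]
    - [0,0,0]
    - [0,0,0]
    - [0,0,0]
  fingers: [1,1,1,1,1,1,1,1,1,1]

```text
time: 19.85
position: [0.4758, -0.2174, 0.216]
tool_rot: [3.14, -0.101, -0.002]
ft_force: [0.2, -0.2, -1.3]
grip_width: 0.09
grip_force: 24.8
```

Emit:
apply_moves:
  dp:
    - [0,0.02,0]
    - [0,0,0]
    - [0,0,0]
    - [0,0,0]
  twist:
    - [0,0,-0.12]
    - [0,0,-0.11]
    - [0,0,0]
    - [0,0,0]
  fingers: [1,1,1,1]

```text
time: 20.25
position: [0.4753, -0.235, 0.2163]
tool_rot: [-3.13, -0.257, 0.001]
ft_force: [0.3, -0.1, -1.7]
grip_width: 0.085
grip_force: 24.8
```

Run:
```python
from h import *
plan([.4756,-.2379,.15],9.5); print(ctrl.get_state()['joint_positions'].round(2))
s,t=get_image('scene'),get_image('top')
k=proj('scene',[.47,-.2,.15]).astype(int);k2=proj('top',[.47,-.2,.15]).astype(int)
f=lambda im,k:cv2.resize(im[max(k[1]-60,0):k[1]+60,k[0]-53:k[0]+53],(400,453))
print(k,k2)
cv2.imwrite('pics/p1.png',cv2.cvtColor(np.hstack([f(s,k),f(t,k2)]),cv2.COLOR_RGB2BGR))
```

```text
at [ 0.4753 -0.235   0.2163] xdeg 9.4 shift(tool now) [-0.0001  0.003   0.0663] turn [-0.001  0.001 -0.002] j7 -1.06 w 7.4 gf 24.828089475631714 F [ 0.3 -0.1 -1.7] Tz [ 0.036  0.017 -0.015] t 20.25
[ 1.11  0.12 -0.75  1.73  0.09  1.32 -1.06]
[359 133] [346 232]
```

View pics/p1.png

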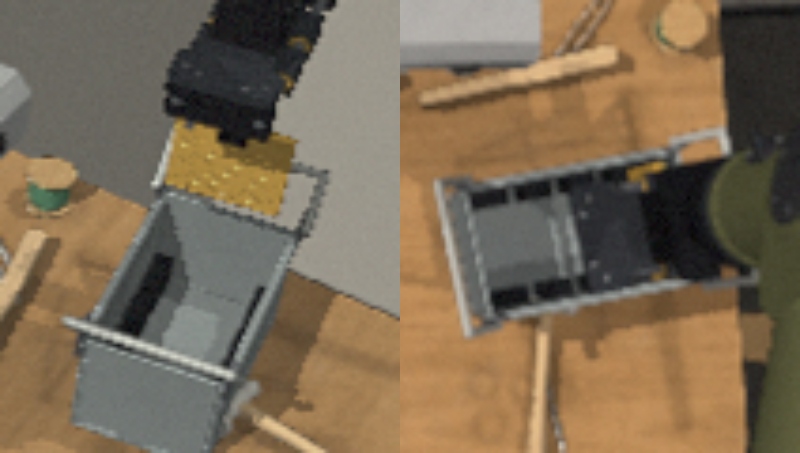

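The plate hangs level above the tote's right end. Descend in stages.

Emit:
apply_moves:
  dp:
    - [0,0.003,0.02]
    - [0,0,0.03]
    - [0,0,0.03]
    - [0,0,0.02]
    - [0,0,0.01]
    - [0,0,0]
  twist:
    - [0,0,0]
    - [0,0,0]
    - [0,0,0]
    - [0,0,0]
    - [0,0,0]
    - [0,0,0]
  fingers: [1,1,1,1,1,1]

```text
time: 20.95
position: [0.4753, -0.2379, 0.1059]
tool_rot: [-3.129, -0.261, 0.003]
ft_force: [-0.5, 0.7, -0.4]
grip_width: 0.087
grip_force: 24.8
```

Run:
```python
from h import *
plan([.4756,-.2379,.073],9.5)
```

```text
at [ 0.4753 -0.2379  0.1059] xdeg 9.5 shift(tool now) [0.0003 0.0001 0.0329] turn [-0.002  0.002  0.   ] j7 -1.13 w 7.6 gf 24.82806086540222 F [-0.5  0.7 -0.4] Tz [0.001 0.024 0.005] t 20.95
```

Emit:
apply_moves:
  dp:
    - [0,0,0.008]
    - [0,0,0.008]
    - [0,0,0.008]
    - [0,0,0.007]
    - [0,0,0]
  twist:
    - [0,0,0]
    - [0,0,0]
    - [0,0,0]
    - [0,0,0]
    - [0,0,0]
  fingers: [1,1,1,1,1]

```text
time: 21.45
position: [0.4756, -0.2389, 0.0751]
tool_rot: [-3.13, -0.26, 0.001]
ft_force: [0.6, -1.8, -2.0]
grip_width: 0.092
grip_force: 24.9
```

Run:
```python
from h import *
plan([.4756,-.2379,.073],9.5)
```

```text
at [ 0.4756 -0.2389  0.0751] xdeg 9.5 shift(tool now) [ 0.0002 -0.001   0.0021] turn [-0.     0.001 -0.   ] j7 -1.15 w 8.0 gf 24.894277453422546 F [ 0.6 -1.8 -2. ] Tz [-0.364 -0.051 -0.142] t 21.45
```

Emit:
apply_moves:
  dp:
    - [0,0,0]
    - [0,0,0]
    - [0,0,0]
    - [0,0,-0.02]
    - [0,0,-0.015]
    - [0,0,0]
    - [0,0,0.012]
    - [0,0,0.012]
    - [0,0,0.007]
    - [0,0,0]
  twist:
    - [0,0,0]
    - [0,0,0]
    - [0,0,0]
    - [0,0,0]
    - [0,0,0]
    - [0,0,0]
    - [0,0,0]
    - [0,0,0]
    - [0,0,0]
    - [0,0,0]
  fingers: [0.7,0.7,0.7,0.7,1,1,1,1,1,1]

```text
time: 22.45
position: [0.4744, -0.2379, 0.0776]
tool_rot: [-3.128, -0.26, 0.005]
ft_force: [-1.0, -0.4, -0.4]
grip_width: 0.007
grip_force: 0.0
```

Run:
```python
from h import *
plan([.4756,-.2379,.076],9.5)
```

```text
at [ 0.4744 -0.2379  0.0776] xdeg 9.5 shift(tool now) [0.0012 0.0002 0.0015] turn [-0.003  0.003  0.   ] j7 -1.15 w 0.6 gf 0.0 F [-1.  -0.4 -0.4] Tz [ 0.025 -0.012 -0.027] t 22.45
```

Emit:
apply_moves:
  dp:
    - [0,0,0.003]
    - [0,0,0.001]
    - [0,0,0]
  twist:
    - [0,0,0]
    - [0,0,0]
    - [0,0,0]
  fingers: [1,1,1]

```text
time: 22.75
position: [0.4761, -0.2388, 0.0761]
tool_rot: [3.131, 0.26, 0.0]
ft_force: [0.3, -0.7, 1.3]
grip_width: 0.005
grip_force: 0.0
```

Run:
```python
from h import *
plan([.5095,.2275,.20],-3.5)
```

```text
at [ 0.4761 -0.2388  0.0761] xdeg 9.5 shift(tool now) [ 0.1099 -0.4544 -0.124 ] turn [ 0.    -0.     0.227] j7 -1.15 w 0.5 gf 0.0 F [ 0.3 -0.7  1.3] Tz [ 0.067  0.036 -0.042] t 22.75
```

Plate C is seated: contact at z=0.076 under light pressure. Back for plate B.

Emit:
apply_moves:
  dp:
    - [0,0,-0.02]
    - [0,0,-0.05]
    - [0,0,-0.05]
    - [0,0,0]
  twist:
    - [0,0,0]
    - [0,0,0]
    - [0,0,0]
    - [0,0,0]
  fingers: [0.9,0.9,0.9,0.65]

```text
time: 23.15
position: [0.4805, -0.2403, 0.2036]
tool_rot: [3.122, 0.26, 0.016]
ft_force: [0.4, -0.3, 0.0]
grip_width: 0.131
grip_force: 0.0
```

Emit:
apply_moves:
  dp:
    - [0.0111,-0.0457,0]
    - [0.0111,-0.0457,0]
    - [0.0111,-0.0457,0]
    - [0.0111,-0.0457,0]
    - [0.0111,-0.0457,0]
    - [0.0111,-0.0457,0]
    - [0.0111,-0.0457,0]
    - [0.0111,-0.0457,0]
    - [0.0111,-0.0457,0]
    - [0.0111,-0.0457,0]
  twist:
    - [0,0,0]
    - [0,0,0]
    - [0,0,0]
    - [0,0,0]
    - [0,0,0]
    - [0,0,0]
    - [0,0,0]
    - [0,0,0]
    - [0,0,0]
    - [0,0,0]
  fingers: [0.65,0.65,0.65,0.65,0.65,0.65,0.65,0.65,0.65,0.65]

```text
time: 24.15
position: [0.5104, 0.2318, 0.1961]
tool_rot: [3.13, 0.259, 0.002]
ft_force: [1.3, -0.5, 0.8]
grip_width: 0.348
grip_force: 0.0
```

Emit:
apply_moves:
  dp:
    - [0,0,0]
    - [0,0,0.04]
    - [0,0,0.04]
    - [0,0,0]
  twist:
    - [0,0,0.115]
    - [0,0,0.112]
    - [0,0,0]
    - [0,0,0]
  fingers: [0.65,0.65,0.65,0.65]

```text
time: 24.55
position: [0.5065, 0.2283, 0.1112]
tool_rot: [3.137, -0.095, -0.014]
ft_force: [-0.9, -0.4, -0.9]
grip_width: 0.35
grip_force: 0.0
```

Run:
```python
from h import *
plan([.5097,.2300,.067],-3.5); print(ctrl.get_state()['joint_positions'].round(2))
```

```text
at [0.5065 0.2283 0.1112] xdeg -3.5 shift(tool now) [ 0.0034 -0.002   0.0441] turn [0.004 0.009 0.001] j7 -2.36 w 30.4 gf 0.0 F [-0.9 -0.4 -0.9] Tz [ 0.018  0.099 -0.006] t 24.55
[ 0.37  0.37 -0.99  1.79  0.33  1.17 -2.36]
```

Emit:
apply_moves:
  dp:
    - [0.002,-0.001,0]
    - [0,0,0.015]
    - [0,0,0.015]
    - [0,0,0.014]
    - [0,0,0]
    - [0,0,0]
    - [0,0,0]
    - [0,0,0]
    - [0,0,0]
  twist:
    - [0,0,0]
    - [0,0,0]
    - [0,0,0]
    - [0,0,0]
    - [0,0,0]
    - [0,0,0]
    - [0,0,0]
    - [0,0,0]
    - [0,0,0]
  fingers: [0.65,0.65,0.65,0.65,0.65,1,1,1,1]

```text
time: 25.45
position: [0.5125, 0.2313, 0.0726]
tool_rot: [-3.14, 0.096, -0.002]
ft_force: [0.7, -0.0, 2.3]
grip_width: 0.087
grip_force: 25.0
```

Run:
```python
from h import *
plan([.4690,-.1985,.216],9.5); print(ctrl.get_state()['joint_positions'].round(2))
```

```text
at [0.5125 0.2313 0.0726] xdeg -3.5 shift(tool now) [-0.017   0.4316 -0.1435] turn [-0.    -0.001 -0.227] j7 -2.4 w 7.5 gf 25.006636083126068 F [ 0.7 -0.   2.3] Tz [ 0.012  0.021 -0.021] t 25.45
[ 0.33  0.42 -0.96  1.82  0.39  1.1  -2.4 ]
```

Only about 5 mm overlap, so I'll regrip 5 mm lower.

Emit:
apply_moves:
  dp:
    - [0,0,0]
    - [0,0,0]
    - [-0.001,0,0.006]
    - [0,0,0]
    - [0,0,0]
    - [0,0,0]
    - [0,0,0]
  twist:
    - [0,0,0]
    - [0,0,0]
    - [0,0,0]
    - [0,0,0]
    - [0,0,0]
    - [0,0,0]
    - [0,0,0]
  fingers: [0.7,0.7,0.7,1,1,1,1]

```text
time: 26.15
position: [0.5111, 0.2313, 0.066]
tool_rot: [-3.14, 0.096, 0.0]
ft_force: [0.3, -0.5, -0.3]
grip_width: 0.091
grip_force: 25.0
```

Run:
```python
from h import *
plan([.4690,-.1985,.216],9.5)
```

```text
at [0.5111 0.2313 0.066 ] xdeg -3.5 shift(tool now) [-0.0158  0.4315 -0.15  ] turn [-0.     0.    -0.227] j7 -2.4 w 7.9 gf 24.99920815229416 F [ 0.3 -0.5 -0.3] Tz [0.059 0.014 0.037] t 26.15
```

Emit:
apply_moves:
  dp:
    - [0,0,-0.02]
    - [0,0,-0.03]
    - [0,0,-0.035]
    - [0,0,-0.035]
    - [0,0,-0.03]
    - [0,0,0]
  twist:
    - [0,0,0]
    - [0,0,0]
    - [0,0,0]
    - [0,0,0]
    - [0,0,0]
    - [0,0,0]
  fingers: [1,1,1,1,1,1]

```text
time: 26.75
position: [0.5131, 0.2327, 0.2202]
tool_rot: [-3.138, 0.096, -0.011]
ft_force: [0.6, 0.4, -1.1]
grip_width: 0.087
grip_force: 25.0
```

Emit:
apply_moves:
  dp:
    - [0,0.02,0]
    - [-0.0017,0.044,0]
    - [-0.0017,0.044,0]
    - [-0.0017,0.044,0]
    - [-0.0017,0.044,0]
    - [-0.0018,0.044,0]
    - [-0.0018,0.044,0]
    - [-0.0018,0.044,0]
    - [-0.0018,0.044,0]
    - [-0.0018,0.044,0]
  twist:
    - [0,0,0]
    - [0,0,0]
    - [0,0,0]
    - [0,0,0]
    - [0,0,0]
    - [0,0,0]
    - [0,0,0]
    - [0,0,0]
    - [0,0,0]
    - [0,0,0]
  fingers: [1,1,1,1,1,1,1,1,1,1]

```text
time: 27.75
position: [0.4687, -0.1846, 0.2149]
tool_rot: [3.14, -0.096, -0.003]
ft_force: [1.0, 0.4, -2.1]
grip_width: 0.088
grip_force: 25.0
```

Emit:
apply_moves:
  dp:
    - [0,0.0155,0]
    - [0,0,0]
    - [0,0,0]
    - [0,0,0]
  twist:
    - [0,0,-0.115]
    - [0,0,-0.112]
    - [0,0,0]
    - [0,0,0]
  fingers: [1,1,1,1]

```text
time: 28.15
position: [0.4686, -0.1978, 0.2152]
tool_rot: [-3.13, -0.257, 0.002]
ft_force: [-0.3, 0.7, -2.0]
grip_width: 0.087
grip_force: 25.0
```

Run:
```python
from h import *
plan([.4690,-.1990,.106],9.5)
```

```text
at [ 0.4686 -0.1978  0.2152] xdeg 9.4 shift(tool now) [0.0003 0.0014 0.1092] turn [-0.001  0.001 -0.002] j7 -1.09 w 7.5 gf 24.998854100704193 F [-0.3  0.7 -2. ] Tz [0.057 0.016 0.05 ] t 28.15
```

Emit:
apply_moves:
  dp:
    - [0,0.001,0.02]
    - [0,0,0.03]
    - [0,0,0.03]
    - [0,0,0.02]
    - [0,0,0.01]
    - [0,0,0.008]
    - [0,0,0.008]
    - [0,0,0.008]
    - [0,0,0.007]
    - [0,0,0]
  twist:
    - [0,0,0]
    - [0,0,0]
    - [0,0,0]
    - [0,0,0]
    - [0,0,0]
    - [0,0,0]
    - [0,0,0]
    - [0,0,0]
    - [0,0,0]
    - [0,0,0]
  fingers: [1,1,1,1,1,1,1,1,1,1]

```text
time: 29.15
position: [0.4686, -0.1993, 0.0743]
tool_rot: [-3.13, -0.26, 0.002]
ft_force: [-0.6, 0.6, -1.1]
grip_width: 0.088
grip_force: 25.0
```

Run:
```python
from h import *
plan([.4690,-.1990,.066],9.5)
```

```text
at [ 0.4686 -0.1993  0.0743] xdeg 9.5 shift(tool now) [ 0.0004 -0.0003  0.0083] turn [-0.001  0.001 -0.   ] j7 -1.19 w 7.6 gf 24.998920261859894 F [-0.6  0.6 -1.1] Tz [-0.005  0.075  0.014] t 29.15
```

Inside the slot with no side force. Lower on, release, press-check.

Emit:
apply_moves:
  dp:
    - [0,0,0.005]
    - [0,0,0.003]
    - [0,0,0]
    - [0,0,0]
    - [0,0,0]
    - [0,0,-0.02]
    - [0,0,-0.02]
    - [0,0,0]
    - [0,0,0]
    - [0,0,0]
  twist:
    - [0,0,0]
    - [0,0,0]
    - [0,0,0]
    - [0,0,0]
    - [0,0,0]
    - [0,0,0]
    - [0,0,0]
    - [0,0,0]
    - [0,0,0]
    - [0,0,0]
  fingers: [1,1,0.7,0.7,0.7,0.7,0.7,1,1,1]

```text
time: 30.15
position: [0.4686, -0.1994, 0.1063]
tool_rot: [-3.13, -0.26, 0.002]
ft_force: [-0.4, -0.9, -0.0]
grip_width: 0.112
grip_force: 0.0
```

Emit:
apply_moves:
  dp:
    - [0,0,0.015]
    - [0,0,0.01]
    - [0,0,0.004]
    - [0,0,0.002]
    - [0,0,0]
  twist:
    - [0,0,0]
    - [0,0,0]
    - [0,0,0]
    - [0,0,0]
    - [0,0,0]
  fingers: [1,1,1,1,1]

```text
time: 30.65
position: [0.4687, -0.1996, 0.0756]
tool_rot: [-3.13, -0.26, 0.002]
ft_force: [0.4, 1.2, -0.0]
grip_width: 0.007
grip_force: 0.0
```

Run:
```python
from h import *
plan([.5120,.2735,.2],-3.5)
```

```text
at [ 0.4687 -0.1996  0.0756] xdeg 9.5 shift(tool now) [ 0.1206 -0.4596 -0.1244] turn [-0.     0.001  0.227] j7 -1.19 w 0.6 gf 0.0 F [ 0.4  1.2 -0. ] Tz [-0.032  0.001  0.049] t 30.65
```

Plate B is down. Fetch plate A.

Emit:
apply_moves:
  dp:
    - [0,0,-0.02]
    - [0,0,-0.05]
    - [0,0,-0.05]
    - [0,0,0]
  twist:
    - [0,0,0]
    - [0,0,0]
    - [0,0,0]
    - [0,0,0]
  fingers: [0.9,0.9,0.9,0.65]

```text
time: 31.05
position: [0.4735, -0.2007, 0.2026]
tool_rot: [3.124, 0.26, 0.015]
ft_force: [0.3, 0.6, 0.7]
grip_width: 0.132
grip_force: 0.0
```

Emit:
apply_moves:
  dp:
    - [0.0121,-0.046,0]
    - [0.0121,-0.046,0]
    - [0.0121,-0.046,0]
    - [0.0121,-0.046,0]
    - [0.0121,-0.046,0]
    - [0.0121,-0.046,0]
    - [0.0121,-0.046,0]
    - [0.0121,-0.046,0]
    - [0.0121,-0.046,0]
    - [0.0121,-0.046,0]
  twist:
    - [0,0,0]
    - [0,0,0]
    - [0,0,0]
    - [0,0,0]
    - [0,0,0]
    - [0,0,0]
    - [0,0,0]
    - [0,0,0]
    - [0,0,0]
    - [0,0,0]
  fingers: [0.65,0.65,0.65,0.65,0.65,0.65,0.65,0.65,0.65,0.65]

```text
time: 32.05
position: [0.5127, 0.2758, 0.1952]
tool_rot: [3.131, 0.259, -0.001]
ft_force: [1.0, -0.3, 1.2]
grip_width: 0.35
grip_force: 0.0
```

Emit:
apply_moves:
  dp:
    - [0,0,0]
    - [0,0,0.04]
    - [0,0,0.04]
    - [0,0,0]
    - [0,0,0]
  twist:
    - [0,0,0.115]
    - [0,0,0.112]
    - [0,0,0]
    - [0,0,0]
    - [0,0,0]
  fingers: [0.65,0.65,0.65,0.65,0.65]

```text
time: 32.55
position: [0.5122, 0.2743, 0.1159]
tool_rot: [-3.14, 0.095, 0.003]
ft_force: [0.7, -0.4, 1.1]
grip_width: 0.354
grip_force: 0.0
```

Run:
```python
from h import *
plan([.5120,.2730,.0655],-3.5); print(ctrl.get_state()['joint_positions'].round(2))
```

```text
at [0.5122 0.2743 0.1159] xdeg -3.5 shift(tool now) [-0.      0.0013  0.0504] turn [-0.     0.002  0.001] j7 -2.45 w 30.8 gf 0.0 F [ 0.7 -0.4  1.1] Tz [ 0.051 -0.034  0.   ] t 32.55
[ 0.27  0.42 -0.98  1.73  0.37  1.2  -2.45]
```

Emit:
apply_moves:
  dp:
    - [0,0.001,0]
    - [0,0,0.017]
    - [0,0,0.017]
    - [0,0,0.016]
    - [0,0,0]
    - [0,0,0]
    - [0,0,0]
    - [0,0,0]
    - [0,0,0]
  twist:
    - [0,0,0]
    - [0,0,0]
    - [0,0,0]
    - [0,0,0]
    - [0,0,0]
    - [0,0,0]
    - [0,0,0]
    - [0,0,0]
    - [0,0,0]
  fingers: [0.65,0.65,0.65,0.65,0.65,1,1,1,1]

```text
time: 33.45
position: [0.5129, 0.2735, 0.0666]
tool_rot: [-3.14, 0.096, -0.002]
ft_force: [-0.1, -0.7, 0.4]
grip_width: 0.087
grip_force: 25.0
```

Run:
```python
from h import *
plan([.4624,-.1595,.216],9.5)
```

```text
at [0.5129 0.2735 0.0666] xdeg -3.5 shift(tool now) [-0.0238  0.4352 -0.1496] turn [-0.    -0.001 -0.227] j7 -2.48 w 7.6 gf 24.99767303466797 F [-0.1 -0.7  0.4] Tz [0.075 0.026 0.042] t 33.45
```

Emit:
apply_moves:
  dp:
    - [0,0,-0.02]
    - [0,0,-0.03]
    - [0,0,-0.035]
    - [0,0,-0.035]
    - [0,0,-0.03]
    - [0,0,0]
  twist:
    - [0,0,0]
    - [0,0,0]
    - [0,0,0]
    - [0,0,0]
    - [0,0,0]
    - [0,0,0]
  fingers: [1,1,1,1,1,1]

```text
time: 34.05
position: [0.5144, 0.2749, 0.2206]
tool_rot: [-3.137, 0.096, -0.011]
ft_force: [-0.4, -0.4, -0.9]
grip_width: 0.089
grip_force: 25.0
```

Emit:
apply_moves:
  dp:
    - [0,0.02,0]
    - [-0.0026,0.044,0]
    - [-0.0026,0.044,0]
    - [-0.0026,0.044,0]
    - [-0.0026,0.044,0]
    - [-0.0026,0.044,0]
    - [-0.0027,0.044,0]
    - [-0.0027,0.044,0]
    - [-0.0027,0.044,0]
    - [-0.0027,0.044,0]
  twist:
    - [0,0,0]
    - [0,0,0]
    - [0,0,0]
    - [0,0,0]
    - [0,0,0]
    - [0,0,0]
    - [0,0,0]
    - [0,0,0]
    - [0,0,0]
    - [0,0,0]
  fingers: [1,1,1,1,1,1,1,1,1,1]

```text
time: 35.05
position: [0.462, -0.1423, 0.2152]
tool_rot: [3.139, -0.097, -0.002]
ft_force: [0.9, -1.4, -2.1]
grip_width: 0.091
grip_force: 25.0
```

Emit:
apply_moves:
  dp:
    - [0,0.0192,0]
    - [0,0,0]
    - [0,0,0]
    - [0,0,0]
  twist:
    - [0,0,-0.115]
    - [0,0,-0.112]
    - [0,0,0]
    - [0,0,0]
  fingers: [1,1,1,1]

```text
time: 35.45
position: [0.4618, -0.1591, 0.2153]
tool_rot: [-3.13, -0.257, 0.002]
ft_force: [-0.6, -0.4, -1.8]
grip_width: 0.09
grip_force: 25.0
```

Run:
```python
from h import *
plan([.4624,-.1598,.106],9.5)
```

```text
at [ 0.4618 -0.1591  0.2153] xdeg 9.4 shift(tool now) [0.0006 0.0009 0.1093] turn [-0.001  0.001 -0.002] j7 -1.13 w 7.8 gf 24.99770700931549 F [-0.6 -0.4 -1.8] Tz [ 0.017 -0.012 -0.002] t 35.45
```

Emit:
apply_moves:
  dp:
    - [0,0.0005,0.02]
    - [0,0,0.03]
    - [0,0,0.03]
    - [0,0,0.02]
    - [0,0,0.01]
    - [0,0,0.008]
    - [0,0,0.008]
    - [0,0,0.008]
    - [0,0,0.007]
    - [0,0,0]
  twist:
    - [0,0,0]
    - [0,0,0]
    - [0,0,0]
    - [0,0,0]
    - [0,0,0]
    - [0,0,0]
    - [0,0,0]
    - [0,0,0]
    - [0,0,0]
    - [0,0,0]
  fingers: [1,1,1,1,1,1,1,1,1,1]

```text
time: 36.45
position: [0.4617, -0.1601, 0.0743]
tool_rot: [-3.13, -0.26, 0.002]
ft_force: [-0.5, 0.1, -2.1]
grip_width: 0.088
grip_force: 25.0
```

Run:
```python
from h import *
plan([.4624,-.1598,.073],9.5)
```

```text
at [ 0.4617 -0.1601  0.0743] xdeg 9.5 shift(tool now) [ 0.0008 -0.0002  0.0013] turn [-0.001  0.001 -0.   ] j7 -1.24 w 7.6 gf 24.99773472547531 F [-0.5  0.1 -2.1] Tz [0.062 0.023 0.008] t 36.45
```

Emit:
apply_moves:
  dp:
    - [0,0,0]
    - [0,0,0]
    - [0,0,0]
    - [0,0,-0.02]
    - [0,0,-0.015]
    - [0,0,0]
    - [0,0,0.012]
    - [0,0,0.012]
    - [0,0,0.007]
    - [0,0,0.002]
  twist:
    - [0,0,0]
    - [0,0,0]
    - [0,0,0]
    - [0,0,0]
    - [0,0,0]
    - [0,0,0]
    - [0,0,0]
    - [0,0,0]
    - [0,0,0]
    - [0,0,0]
  fingers: [0.7,0.7,0.7,0.7,1,1,1,1,1,1]

```text
time: 37.45
position: [0.4607, -0.1599, 0.0754]
tool_rot: [-3.129, -0.26, 0.006]
ft_force: [-4.7, -0.6, 10.0]
grip_width: 0.007
grip_force: 5.1
```

Emit:
apply_moves:
  dp:
    - [0,0,0.001]
    - [0,0,0]
  twist:
    - [0,0,0]
    - [0,0,0]
  fingers: [1,1]

```text
time: 37.65
position: [0.461, -0.1605, 0.0755]
tool_rot: [-3.13, -0.26, 0.005]
ft_force: [-3.2, -0.8, 4.7]
grip_width: 0.003
grip_force: 2.5
```

Run:
```python
from h import *
plan([.4624,-.1598,.075],9.5)
```

```text
at [ 0.461  -0.1605  0.0755] xdeg 9.5 shift(tool now) [ 0.0015 -0.0004  0.0005] turn [-0.001  0.003 -0.   ] j7 -1.24 w 0.3 gf 2.5270622223615646 F [-3.2 -0.8  4.7] Tz [-0.043  0.861  0.01 ] t 37.65
```

All three plates are down in their slots. Now push the left bail in from outside with the shut fingers.

Emit:
apply_moves:
  dp:
    - [0,0,-0.025]
    - [0,0,-0.05]
    - [0,0,-0.05]
    - [0,-0.04,0]
    - [0,-0.04,0]
    - [0,-0.032,0]
    - [0,0,0.04]
    - [0,0,0.038]
    - [0,0,0]
  twist:
    - [0,0,0]
    - [0,0,0]
    - [0,0,0]
    - [0,0,0]
    - [0,0,0]
    - [0,0,0]
    - [0,0,0]
    - [0,0,0]
    - [0,0,0]
  fingers: [1,1,1,1,1,1,1,1,1]

```text
time: 38.55
position: [0.4395, -0.0488, 0.1186]
tool_rot: [-3.127, -0.262, 0.014]
ft_force: [-0.1, 0.2, -1.0]
grip_width: 0.005
grip_force: 0.0
```

Run:
```python
from h import *
plan([.4553,-.1181,.122],9.5)
```

```text
at [ 0.4395 -0.0488  0.1186] xdeg 9.6 shift(tool now) [ 0.0041  0.0709 -0.0037] turn [-0.005  0.008  0.001] j7 -1.33 w 0.4 gf 0.0 F [-0.1  0.2 -1. ] Tz [0.063 0.105 0.012] t 38.55
```

Emit:
apply_moves:
  dp:
    - [0.001,0.01,-0.003]
    - [0,0.012,0]
    - [0,0.012,0]
    - [0,0.012,0]
    - [0,0.012,0]
    - [0,0.013,0]
    - [0,0,0]
    - [0,0,0]
  twist:
    - [0,0,0]
    - [0,0,0]
    - [0,0,0]
    - [0,0,0]
    - [0,0,0]
    - [0,0,0]
    - [0,0,0]
    - [0,0,0]
  fingers: [1,1,1,1,1,1,1,1]

```text
time: 39.35
position: [0.4563, -0.12, 0.1259]
tool_rot: [-3.131, -0.259, 0.0]
ft_force: [-0.3, -0.1, -0.5]
grip_width: 0.004
grip_force: 0.0
```

Run:
```python
from h import *
plan([.4936,-.347,.2],9.5)
crop('scene',310,85,95,115,5,'b1.png')
```

```text
at [ 0.4563 -0.12    0.1259] xdeg 9.4 shift(tool now) [-0.0005  0.23   -0.0742] turn [-0.     0.    -0.001] j7 -1.24 w 0.4 gf 0.0 F [-0.3 -0.1 -0.5] Tz [ 0.034  0.004 -0.015] t 39.35
```

View pics/b1.png

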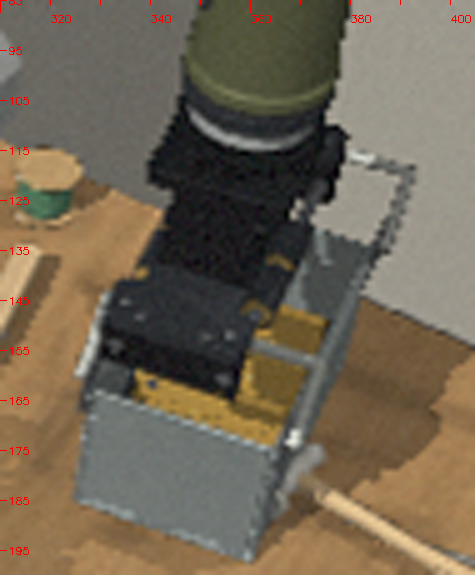

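The left bail now lies across the opening (bar near (366,156)), and plates stand in the tote. Now the right bail.

Emit:
apply_moves:
  dp:
    - [0,0,-0.04]
    - [0,0,-0.035]
    - [0,0.046,0]
    - [0,0.046,0]
    - [0,0.046,0]
    - [0,0.046,0]
    - [0,0.046,0]
    - [0,0,0]
    - [0,0,0.04]
    - [0,0,0.036]
  twist:
    - [0,0,0]
    - [0,0,0]
    - [0,0,0]
    - [0,0,0]
    - [0,0,0]
    - [0,0,0]
    - [0,0,0]
    - [0,0,0]
    - [0,0,0]
    - [0,0,0]
  fingers: [1,1,1,1,1,1,1,1,1,1]

```text
time: 40.4
position: [0.4953, -0.3461, 0.1247]
tool_rot: [3.13, 0.261, 0.003]
ft_force: [-0.7, 0.7, 0.2]
grip_width: 0.004
grip_force: 0.0
```

Emit:
apply_moves:
  dp:
    - [0,0,0]
    - [0,-0.012,0]
    - [0,-0.012,0]
    - [0,-0.012,0]
    - [0,-0.012,0]
    - [0,-0.012,0]
    - [0,-0.011,0]
    - [0,0,0]
    - [0,0,0]
  twist:
    - [0,0,0]
    - [0,0,0]
    - [0,0,0]
    - [0,0,0]
    - [0,0,0]
    - [0,0,0]
    - [0,0,0]
    - [0,0,0]
    - [0,0,0]
  fingers: [1,1,1,1,1,1,1,1,1]

```text
time: 41.3
position: [0.4825, -0.2762, 0.125]
tool_rot: [3.131, 0.261, -0.001]
ft_force: [-0.1, 0.1, 0.0]
grip_width: 0.006
grip_force: 0.0
```

Emit:
apply_moves:
  dp:
    - [0,0,-0.045]
    - [0,0,-0.045]
    - [0,0,0]
  twist:
    - [0,0,0]
    - [0,0,0]
    - [0,0,0]
  fingers: [0,0,0]

```text
time: 41.6
position: [0.4862, -0.2784, 0.2214]
tool_rot: [3.124, 0.258, 0.013]
ft_force: [0.1, -0.4, 1.0]
grip_width: 0.19
grip_force: 0.0
```

Run:
```python
from h import *
plan([.5287,.4295,.17],7.3)
t=get_image('top');np.save('t2.npy',t)
s=get_image('scene');np.save('s2.npy',s)
o=np.zeros((500,800,3),np.uint8)
for im,(u0,v0,w,h),k,X in((s,(165,265,80,70),5,0),(t,(135,190,50,60),8,400)):
    c=cv2.resize(im[v0:v0+h,u0:u0+w],None,fx=k,fy=k,interpolation=cv2.INTER_CUBIC)
    for i in range(0,w,5): cv2.line(c,(int((i+.5)*k),0),(int((i+.5)*k),6),(255,0,0),1);cv2.putText(c,str(u0+i),(int((i+.5)*k),16),0,.33,(255,0,0),1)
    for i in range(0,h,5): cv2.line(c,(0,int((i+.5)*k)),(6,int((i+.5)*k)),(255,0,0),1);cv2.putText(c,str(v0+i),(8,int((i+.5)*k)+4),0,.33,(255,0,0),1)
    o[:c.shape[0],X:X+c.shape[1]]=c
c=cv2.resize(s[110:200,310:400],(150,150));o[350:500,0:150]=c
c=cv2.resize(t[200:265,298:393],(219,150));o[350:500,160:379]=c
cv2.imwrite('pics/tr.png',cv2.cvtColor(o,cv2.COLOR_RGB2BGR))
```

```text
at [ 0.4862 -0.2784  0.2214] xdeg 9.4 shift(tool now) [ 0.1577 -0.6917  0.0475] turn [ 0.007 -0.008  0.037] j7 -1.03 w 16.5 gf 0.0 F [ 0.1 -0.4  1. ] Tz [ 0.034 -0.039 -0.008] t 41.6
```

View pics/tr.png

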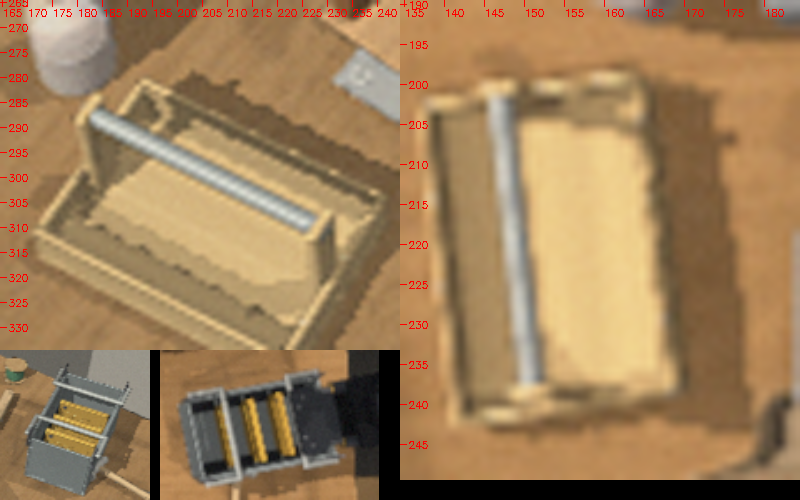

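The left bail and three plates look right. The tray is seen clearly, with its handle ends at top (147,202)–(151,238) and scene (182.5,289)–(227,310). I'll check the right bail numerically by sampling pixels along its possible bar positions.

```bash
cat >> h.py <<'E'
C=np.array([.4688,-.199,0]);a_=np.radians(9.5);X_=np.array([np.cos(a_),np.sin(a_),0]);Y_=np.array([-np.sin(a_),np.cos(a_),0])
def bail(im,n,sgn):
    best=[]
    for th in np.arange(0,2.31,.1):
        p=C+Y_*sgn*(.09-.045*np.cos(th))+np.array([0,0,.106+.045*np.sin(th)])
        uv=proj(n,np.array([p+X_*x for x in np.linspace(-.055,.055,23)]))
        v=np.array([im[int(round(b)),int(round(a))].astype(int) for a,b in uv])
        best.append((round(th,1),int(np.median(v.mean(1))),int(np.median(v.max(1)-v.min(1)))))
    print(n,sgn,best)
E
python3 - <<'E'
from h import *
s=get_image('scene')
bail(np.load('s0.npy'),'scene',-1);bail(s,'scene',-1);bail(s,'scene',1)
print(proj('scene',pose()[1]))
ht=[at('top',147,202,.07),at('top',151,238,.07)];hs=[at('scene',182.5,289,.07),at('scene',227,310,.07)]
for h in(ht,hs): print(h,np.mean(h,0),np.degrees(np.arctan2(*(h[0]-h[1])[[1,0]])))
E
```

```text
scene -1 [(np.float64(0.0), 111, 5), (np.float64(0.1), 111, 6), (np.float64(0.2), 110, 5), (np.float64(0.3), 111, 6), (np.float64(0.4), 109, 5), (np.float64(0.5), 106, 6), (np.float64(0.6), 129, 8), (np.float64(0.7), 145, 14), (np.float64(0.8), 145, 14), (np.float64(0.9), 144, 14), (np.float64(1.0), 146, 13), (np.float64(1.1), 145, 15), (np.float64(1.2), 145, 13), (np.float64(1.3), 144, 14), (np.float64(1.4), 144, 14), (np.float64(1.5), 145, 14), (np.float64(1.6), 145, 15), (np.float64(1.7), 107, 9), (np.float64(1.8), 142, 8), (np.float64(1.9), 194, 10), (np.float64(2.0), 193, 10), (np.float64(2.1), 181, 9), (np.float64(2.2), 152, 9), (np.float64(2.3), 153, 9)]
scene -1 [(np.float64(0.0), 168, 9), (np.float64(0.1), 113, 5), (np.float64(0.2), 112, 5), (np.float64(0.3), 111, 5), (np.float64(0.4), 113, 5), (np.float64(0.5), 109, 6), (np.float64(0.6), 129, 8), (np.float64(0.7), 145, 14), (np.float64(0.8), 145, 14), (np.float64(0.9), 144, 15), (np.float64(1.0), 143, 14), (np.float64(1.1), 145, 14), (np.float64(1.2), 146, 15), (np.float64(1.3), 146, 15), (np.float64(1.4), 144, 14), (np.flo
[... 548 characters left out ...]
1.0), 117, 97), (np.float64(1.1), 117, 91), (np.float64(1.2), 119, 102), (np.float64(1.3), 151, 126), (np.float64(1.4), 147, 125), (np.float64(1.5), 115, 74), (np.float64(1.6), 171, 7), (np.float64(1.7), 176, 8), (np.float64(1.8), 81, 57), (np.float64(1.9), 119, 103), (np.float64(2.0), 124, 101), (np.float64(2.1), 158, 128), (np.float64(2.2), 117, 100), (np.float64(2.3), 119, 100)]
[372.14327919 100.00256443]
[array([0.58958404, 0.4342324 , 0.07      ]), array([0.47061596, 0.41951751, 0.07      ])] [0.5301     0.42687496 0.07      ] 7.050971481237303
[array([0.58986498, 0.43701342, 0.07      ]), array([0.47149915, 0.4192958 , 0.07      ])] [0.53068207 0.42815461 0.07      ] 8.513129304494573
```

Both bails are at 0. The tray handle's middle is (0.5304, 0.4275), at about 7.5° – consistent in both views. Go there, passing in front of the lamp.

Emit:
apply_moves:
  dp:
    - [0.0082,-0.0475,0]
    - [0.0082,-0.0475,0]
    - [0.0082,-0.0475,0]
    - [0.0082,-0.0475,0]
    - [0.0082,-0.0475,0]
    - [0.0082,-0.0475,0]
    - [0.0082,-0.0475,0]
    - [0.0082,-0.0475,0]
    - [0.0082,-0.0475,0]
    - [0.0082,-0.0475,0]
  twist:
    - [0,0,0]
    - [0,0,0]
    - [0,0,0]
    - [0,0,0]
    - [0,0,0]
    - [0,0,0]
    - [0,0,0]
    - [0,0,0]
    - [0,0,0]
    - [0,0,0]
  fingers: [0.43,0.43,0.43,0.43,0.43,0.43,0.43,0.43,0.43,0.43]

```text
time: 42.75
position: [0.4844, 0.2064, 0.2137]
tool_rot: [3.13, 0.258, -0.003]
ft_force: [0.4, 0.5, -0.3]
grip_width: 0.569
grip_force: 0.0
```

Emit:
apply_moves:
  dp:
    - [0.0082,-0.0475,0]
    - [0.0082,-0.0475,0]
    - [0.0152,-0.0298,0]
    - [0.0152,-0.0298,0]
    - [0.0152,-0.0298,0]
    - [0.0152,-0.0298,0]
    - [0,0,0.04]
    - [0,0,0.04]
    - [0,0,0]
    - [0,0,0]
  twist:
    - [0,0,0]
    - [0,0,0]
    - [0,0,0]
    - [0,0,0]
    - [0,0,0]
    - [0,0,0.033]
    - [0,0,0]
    - [0,0,0]
    - [0,0,0]
    - [0,0,0]
  fingers: [0.43,0.43,0.43,0.43,0.43,0.43,0.43,0.43,0.43,0.43]

```text
time: 43.75
position: [0.5255, 0.4287, 0.1337]
tool_rot: [3.133, 0.208, -0.005]
ft_force: [0.8, 0.4, 1.9]
grip_width: 0.566
grip_force: 0.0
```

Run:
```python
from h import *
plan([.5304,.4275,.053],7.7); print(ctrl.get_state()['joint_positions'].round(2))
s=get_image('scene'); d=np.abs(s.astype(int)-np.load('s2.npy')).max(2)[285:335,170:240]; print('changed px',(d>50).sum())
```

```text
at [0.5255 0.4287 0.1337] xdeg 7.6 shift(tool now) [0.0049 0.0017 0.0807] turn [ 0.001  0.003 -0.002] j7 -2.5 w 49.3 gf 0.0 F [0.8 0.4 1.9] Tz [ 0.015  0.023 -0.019] t 43.75
[-0.05  0.63 -0.98  1.45  0.53  1.34 -2.5 ]
changed px 669
```

Emit:
apply_moves:
  dp:
    - [0.004,0.001,0.02]
    - [0,0,0.025]
    - [0,0,0.02]
    - [0,0,0.015]
    - [0,0,0]
    - [0,0,0]
    - [0,0,0]
    - [0,0,0]
    - [0,0,0]
    - [0,0,0]
  twist:
    - [0,0,0]
    - [0,0,0]
    - [0,0,0]
    - [0,0,0]
    - [0,0,0]
    - [0,0,0]
    - [0,0,0]
    - [0,0,0]
    - [0,0,0]
    - [0,0,0]
  fingers: [0.43,0.43,0.43,0.43,0.43,1,1,1,1,1]
  newtons: 40

```text
time: 44.8
position: [0.5303, 0.4292, 0.0555]
tool_rot: [-3.135, -0.208, -0.001]
ft_force: [-0.3, -3.0, 2.6]
grip_width: 0.2
grip_force: 2.2
```

Run:
```python
from h import *
plan([.5304,.4275,.053],7.7)
```

```text
at [0.5303 0.4292 0.0555] xdeg 7.6 shift(tool now) [-0.0001  0.0017  0.0025] turn [ 0.    -0.001 -0.002] j7 -2.53 w 17.4 gf 2.183437943458557 F [-0.3 -3.   2.6] Tz [-0.822 -0.123 -0.011] t 44.8
```

Emit:
apply_moves:
  dp:
    - [0,0,0]
    - [0,0,0]
    - [0,0,0]
    - [0,0,0]
  twist:
    - [0,0,0]
    - [0,0,0]
    - [0,0,0]
    - [0,0,0]
  fingers: [1,1,1,1]

```text
time: 45.2
position: [0.5307, 0.428, 0.0553]
tool_rot: [3.133, 0.207, 0.001]
ft_force: [-0.4, -6.2, 4.0]
grip_width: 0.101
grip_force: 40.0
```

Run:
```python
from h import *
plan([.5304,.4275,.053],7.7)
s=get_image('scene');np.save('s3.npy',s)
o=np.hstack([cv2.resize(s[225:345,145:265],(400,400))]);
t=get_image('top');o=np.hstack([o,cv2.resize(t[180:255,120:195],(400,400))])
cv2.imwrite('pics/g1.png',cv2.cvtColor(o,cv2.COLOR_RGB2BGR))
```

```text
at [0.5307 0.428  0.0553] xdeg 7.6 shift(tool now) [-0.0003  0.0004  0.0023] turn [ 0.002 -0.    -0.002] j7 -2.53 w 8.8 gf 40.00085413455963 F [-0.4 -6.2  4. ] Tz [-1.213  0.033 -0.029] t 45.2
```

Emit:
apply_moves:
  dp:
    - [0,0,-0.015]
    - [0,0,-0.03]
    - [0,0,-0.035]
    - [0,0,-0.035]
    - [0,0,-0.03]
    - [0,0,0]
    - [-0.008,0.015,0]
    - [-0.017,0.03,0]
    - [-0.017,0.03,0]
    - [-0.017,0.03,0]
  twist:
    - [0,0,0]
    - [0,0,0]
    - [0,0,0]
    - [0,0,0]
    - [0,0,0]
    - [0,0,0]
    - [0,0,0]
    - [0,0,0]
    - [0,0,0]
    - [0,0,0]
  fingers: [1,1,1,1,1,1,1,1,1,1]

```text
time: 46.3
position: [0.4838, 0.3166, 0.1982]
tool_rot: [-3.134, -0.211, 0.004]
ft_force: [0.6, -0.9, -1.5]
grip_width: 0.1
grip_force: 40.0
```

Emit:
apply_moves:
  dp:
    - [-0.005,0.03,0]
    - [-0.0065,0.041,0]
    - [-0.0065,0.041,0]
    - [-0.0065,0.041,0]
    - [-0.0065,0.041,0]
    - [-0.0065,0.041,0]
    - [-0.0065,0.041,0]
    - [-0.0065,0.041,0]
    - [-0.0065,0.041,0]
    - [-0.0065,0.041,0]
  twist:
    - [0,0,0]
    - [0,0,0]
    - [0,0,0]
    - [0,0,0]
    - [0,0,0]
    - [0,0,0]
    - [0,0,0]
    - [0,0,0]
    - [0,0,0]
    - [0,0,0]
  fingers: [1,1,1,1,1,1,1,1,1,1]

```text
time: 47.3
position: [0.4746, -0.0875, 0.199]
tool_rot: [3.135, 0.21, -0.0]
ft_force: [0.7, 0.7, -3.2]
grip_width: 0.104
grip_force: 40.0
```

Run:
```python
from h import *
plan([.469,-.199,.20],99.5); print(ctrl.get_state()['joint_positions'].round(2))
```

```text
at [ 0.4746 -0.0875  0.199 ] xdeg 7.7 shift(tool now) [-0.0204  0.1097 -0.001 ] turn [-0.     0.    -1.603] j7 -1.31 w 9.0 gf 39.999775886535645 F [ 0.7  0.7 -3.2] Tz [ 0.032 -0.131  0.01 ] t 47.3
[ 1.09  0.01 -0.95  1.86  0.01  1.28 -1.31]
```

Emit:
apply_moves:
  dp:
    - [-0.005,0.028,0]
    - [-0.005,0.028,0]
    - [-0.005,0.028,0]
    - [-0.005,0.0257,0]
    - [0,0,0]
    - [0,0,0]
    - [0,0,0]
    - [0,0,0]
    - [0,0,0]
    - [0,0,0]
  twist:
    - [0,0,0]
    - [0,0,0]
    - [0,0,0]
    - [0,0,0]
    - [0,0,-0.13]
    - [0,0,-0.13]
    - [0,0,-0.13]
    - [0,0,-0.13]
    - [0,0,-0.13]
    - [0,0,-0.13]
  fingers: [1,1,1,1,1,1,1,1,1,1]

```text
time: 48.3
position: [0.4698, -0.1969, 0.1987]
tool_rot: [-2.814, -1.393, -0.0]
ft_force: [-0.1, 0.9, -2.9]
grip_width: 0.102
grip_force: 40.0
```

Emit:
apply_moves:
  dp:
    - [0,0,0]
    - [0,0,0]
    - [0,0,0]
    - [0,0,0]
    - [0,0,0]
    - [0,0,0]
    - [0,0,0]
    - [0,0,0]
  twist:
    - [0,0,-0.13]
    - [0,0,-0.13]
    - [0,0,-0.13]
    - [0,0,-0.13]
    - [0,0,-0.13]
    - [0,0,-0.13]
    - [0,0,-0.043]
    - [0,0,0]
  fingers: [1,1,1,1,1,1,1,1]

```text
time: 49.1
position: [0.4698, -0.1971, 0.1989]
tool_rot: [-2.029, -2.397, -0.001]
ft_force: [-0.1, 0.2, -3.7]
grip_width: 0.097
grip_force: 40.0
```

Run:
```python
from h import *
plan([.469,-.199,.20],99.5)
s,t=get_image('scene'),get_image('top');np.save('s4.npy',s);np.save('t4.npy',t)
def g(im,u0,v0,w,h,k):
    c=cv2.resize(im[v0:v0+h,u0:u0+w],None,fx=k,fy=k,interpolation=cv2.INTER_CUBIC)
    for i in range(w):
        if (u0+i)%10==0: cv2.putText(c,str(u0+i),(int((i+.5)*k),14),0,.35,(255,0,0),1);cv2.line(c,(int((i+.5)*k),0),(int((i+.5)*k),5),(255,0,0),1)
    for i in range(h):
        if (v0+i)%10==0: cv2.putText(c,str(v0+i),(7,int((i+.5)*k)+4),0,.35,(255,0,0),1);cv2.line(c,(0,int((i+.5)*k)),(5,int((i+.5)*k)),(255,0,0),1)
    return c
cv2.imwrite('pics/v4.png',cv2.cvtColor(np.hstack([g(s,310,80,100,120,4),g(t,290,180,100,120,4)]),cv2.COLOR_RGB2BGR))
```

```text
at [ 0.4698 -0.1971  0.1989] xdeg 99.5 shift(tool now) [-0.0018 -0.0011 -0.0011] turn [-0.    -0.001  0.   ] j7 0.44 w 8.4 gf 39.99955773353577 F [-0.1  0.2 -3.7] Tz [ 0.002 -0.145 -0.01 ] t 49.1
```

View pics/v4.png

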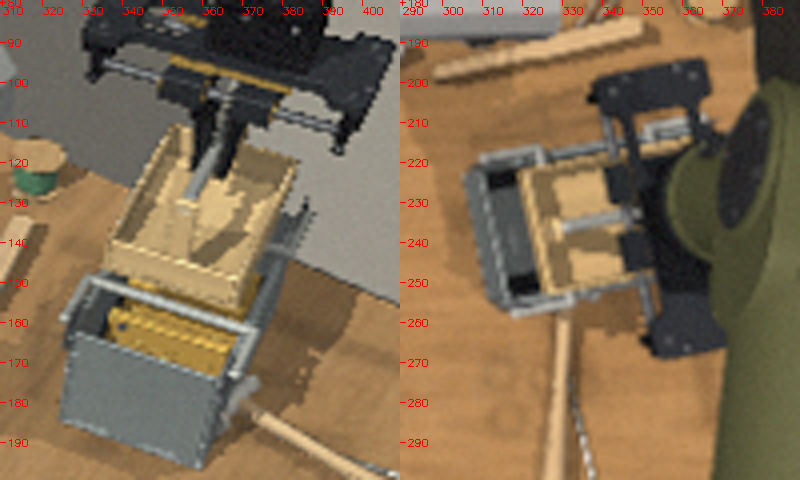

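The tray hangs level over the tote, both bails in. Its left end-wall top corners are at scene (337,140.8)/(370.7,148.7) and top (320.7,222)/(326.2,252). Checking the offset in the tote frame.

Run:
```python
from h import *
for n,ps in(('scene',((337,140.3),(370.7,148.2))),('top',((320.3,222),(325.8,252)))):
    q=[at(n,*p,.172)-C for p in ps]; print(n,[(round(float(v@X_),4),round(float(v@Y_),4)) for v in q], np.degrees(np.arctan2(*(q[0]-q[1])[[1,0]])))
q=pose()[1]-C; print('tcp in tote',q@X_,q@Y_)
```

```text
scene [(0.0445, 0.0762), (-0.0478, 0.0658)] 15.919431027483288
top [(0.0475, 0.0739), (-0.0428, 0.0768)] 7.686688210051481
tcp in tote 0.0012883858048623599 0.0013902843457041715
```

Within 3 mm of centred. Lower it onto the bails.

Emit:
apply_moves:
  dp:
    - [-0.003,0,0.01]
    - [0,0,0.01]
    - [0,0,0.008]
    - [0,0,0.004]
    - [0,0,0.003]
    - [0,0,0]
  twist:
    - [0,0,0]
    - [0,0,0]
    - [0,0,0]
    - [0,0,0]
    - [0,0,0]
    - [0,0,0]
  fingers: [1,1,1,1,1,1]

```text
time: 49.8
position: [0.4704, -0.2009, 0.1646]
tool_rot: [-2.03, -2.397, -0.0]
ft_force: [-0.4, -0.1, -3.2]
grip_width: 0.098
grip_force: 40.0
```

Emit:
apply_moves:
  dp:
    - [0,0,0.002]
    - [0,0,0.001]
    - [0,0,0]
  twist:
    - [0,0,0]
    - [0,0,0]
    - [0,0,0]
  fingers: [1,1,1]

```text
time: 50.1
position: [0.4706, -0.2011, 0.1621]
tool_rot: [2.031, 2.397, -0.0]
ft_force: [0.9, 0.5, -3.7]
grip_width: 0.097
grip_force: 40.0
```

Run:
```python
from h import *
plan([.469,-.199,.161],99.5)
```

```text
at [ 0.4706 -0.2011  0.1621] xdeg 99.5 shift(tool now) [ 0.0023 -0.0012  0.0011] turn [ 0.     0.    -0.001] j7 0.41 w 8.4 gf 39.998690485954285 F [ 0.9  0.5 -3.7] Tz [ 0.011 -0.084 -0.039] t 50.1
```

Emit:
apply_moves:
  dp:
    - [0,0,0.0015]
    - [0,0,0.0015]
    - [0,0,0]
  twist:
    - [0,0,0]
    - [0,0,0]
    - [0,0,0]
  fingers: [1,1,1]

```text
time: 50.4
position: [0.4704, -0.2014, 0.161]
tool_rot: [-2.031, -2.397, 0.003]
ft_force: [-6.5, 1.8, 11.4]
grip_width: 0.1
grip_force: 40.0
```

Run:
```python
from h import *
plan([.469,-.199,.161],99.5)
```

```text
at [ 0.4704 -0.2014  0.161 ] xdeg 99.4 shift(tool now) [ 0.0026 -0.0009 -0.    ] turn [-0.002  0.001 -0.001] j7 0.41 w 8.7 gf 40.00230252742767 F [-6.5  1.8 11.4] Tz [ 0.3    1.313 -0.046] t 50.4
```

Contact on the bails (+11 N). Relieve, release, rise.

Emit:
apply_moves:
  dp:
    - [0,0,-0.001]
    - [0,0,0]
    - [0,0,0]
    - [0,0,0]
    - [0,0,0]
    - [0,0,-0.02]
    - [0,0,-0.04]
    - [0,0,-0.02]
    - [0,0,0]
  twist:
    - [0,0,0]
    - [0,0,0]
    - [0,0,0]
    - [0,0,0]
    - [0,0,0]
    - [0,0,0]
    - [0,0,0]
    - [0,0,0]
    - [0,0,0]
  fingers: [1,0.5,0.5,0.5,0.5,0.5,0.5,0.5,0.5]

```text
time: 51.3
position: [0.4726, -0.2016, 0.2431]
tool_rot: [2.027, 2.393, 0.001]
ft_force: [-0.3, 0.1, -0.4]
grip_width: 0.496
grip_force: 0.0
```

Emit:
apply_moves:
  dp:
    - [-0.04,0,0]
    - [-0.045,0,0]
    - [-0.045,0,0]
    - [-0.045,0,0]
    - [-0.045,0,0]
    - [0,0,0]
  twist:
    - [0,0,0]
    - [0,0,0]
    - [0,0,0]
    - [0,0,0]
    - [0,0,0]
    - [0,0,0]
  fingers: [0.5,0.5,0.5,0.5,0.5,0.5]

```text
time: 51.9
position: [0.5041, -0.4257, 0.2359]
tool_rot: [-2.04, -2.385, 0.001]
ft_force: [-0.0, -0.2, -0.6]
grip_width: 0.499
grip_force: 0.0
```

Run:
```python
from h import *
plan([.469,-.199,.2],99.5)
s,t=get_image('scene'),get_image('top')
def g(im,u0,v0,w,h,k):
    c=cv2.resize(im[v0:v0+h,u0:u0+w],None,fx=k,fy=k,interpolation=cv2.INTER_CUBIC)
    for i in range(w):
        if (u0+i)%10==0: cv2.putText(c,str(u0+i),(int((i+.5)*k),14),0,.35,(255,0,0),1);cv2.line(c,(int((i+.5)*k),0),(int((i+.5)*k),5),(255,0,0),1)
    for i in range(h):
        if (v0+i)%10==0: cv2.putText(c,str(v0+i),(7,int((i+.5)*k)+4),0,.35,(255,0,0),1);cv2.line(c,(0,int((i+.5)*k)),(5,int((i+.5)*k)),(255,0,0),1)
    return c
a=np.hstack([g(s,310,95,100,100,4),g(t,290,190,100,100,4)])
b=np.hstack([cv2.resize(s[200:240,270:320],(250,200)),cv2.resize(t[208:248,230:280],(250,200)),cv2.resize(s[255:295,150:210],(300,200))])
cv2.imwrite('pics/f.png',cv2.cvtColor(np.vstack([a,b]),cv2.COLOR_RGB2BGR))
```

```text
at [ 0.5041 -0.4257  0.2359] xdeg 98.9 shift(tool now) [0.2294 0.0006 0.0362] turn [-0.003 -0.002 -0.01 ] j7 0.59 w 43.4 gf 0.0 F [-0.  -0.2 -0.6] Tz [-0.044 -0.071  0.046] t 51.9
```

View pics/f.png

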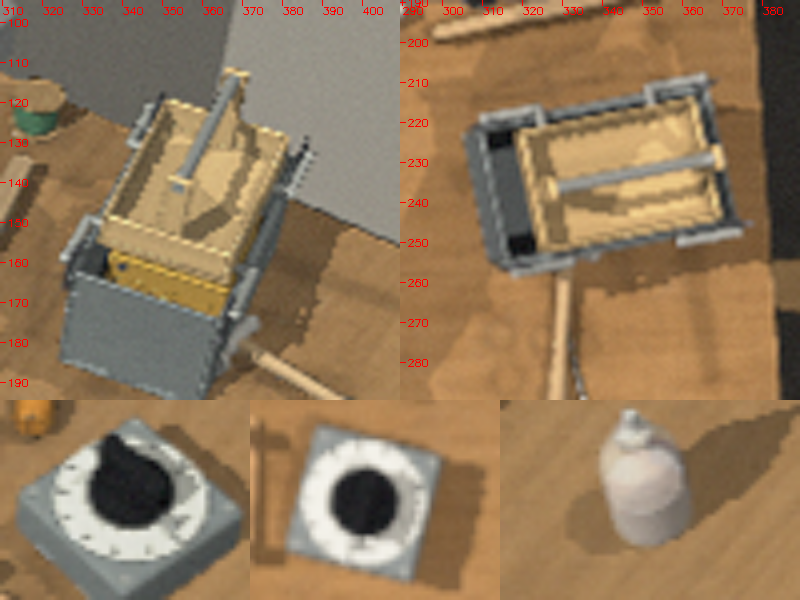

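The tray sits on both bails, the bottle is upright, and the knob wing lies along the zero line next to the pin. A final check of tray centring and knob direction before handing in.

Run:
```python
from h import *
for n,ps in(('scene',((355,141),(368.5,114.5))),('top',((327.7,236.2),(369,229)))):
    q=[at(n,*p,.176)-C for p in ps]; m=sum(q)/2; print(n,'mid',m@X_,m@Y_,'len',np.linalg.norm(q[0]-q[1]),np.degrees(np.arctan2(*(q[0]-q[1])[[1,0]])))
for n,ps in(('scene',((336,150.3),(367.3,164.3))),('top',((321,223.5),(326,252.5)))):
    q=[at(n,*p,.134)-C for p in ps]; print(n,[(round(float(v@X_),3),round(float(v@Y_),3)) for v in q])
w=at('scene',270+107/5,200+(440-400)/5,.07)[:2]-[.4967,.0862]; print('wing tip dir',np.degrees(np.arctan2(w[1],w[0])),np.hypot(*w))
s,t=get_image('scene'),get_image('top'); bail(s,'scene',1)
```

```text
scene mid -0.0014227445184128498 0.0003606419411543772 len 0.12269241294779407 99.61979213504961
top mid 0.0006762270297084913 -0.0009012212882524104 len 0.12579391089217007 98.38128743292344
scene [(0.043, 0.076), (-0.053, 0.09)]
top [(0.044, 0.066), (-0.047, 0.069)]
wing tip dir -9.008128475861046 0.01692010297171338
scene 1 [(np.float64(0.0), 148, 72), (np.float64(0.1), 175, 82), (np.float64(0.2), 138, 65), (np.float64(0.3), 141, 68), (np.float64(0.4), 117, 56), (np.float64(0.5), 126, 66), (np.float64(0.6), 141, 66), (np.float64(0.7), 140, 68), (np.float64(0.8), 141, 68), (np.float64(0.9), 141, 68), (np.float64(1.0), 137, 68), (np.float64(1.1), 141, 68), (np.float64(1.2), 117, 68), (np.float64(1.3), 139, 68), (np.float64(1.4), 131, 65), (np.float64(1.5), 166, 74), (np.float64(1.6), 148, 71), (np.float64(1.7), 150, 73), (np.float64(1.8), 155, 76), (np.float64(1.9), 148, 69), (np.float64(2.0), 130, 67), (np.float64(2.1), 143, 120), (np.float64(2.2), 116, 98), (np.float64(2.3), 119, 99)]
```

```bash
python3 -c "
from bench import ctrl
print(ctrl.close_job())"
```

```text
the job is handed in; nothing more can be done
None
```

I handed the job in at about 52 s of the 210 s allowed; no verdict came back. The knob was turned until it hit its zero stop, all three plates are down in their tote slots, both bails are in, the tray sits on them centred to about 2 mm, and the flux bottle is upright.

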